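# Put the mug away in the lift-up cupboard

## Robot

A 6-joint arm with a two-finger parallel gripper is mounted at the origin on the work surface; the furniture and walls round the work are solid. World frame = base frame: x ahead of the robot, y to its left, z up, the work surface at z = 0. Lengths are in mm, angles in degrees, forces in N, time in s.
With the tool pointing down it reaches from about 300 to 850 mm from the base axis. Payload 4.2 kg.
Tool frame: the origin (TCP) lies on the centre line of the jaws, within the pads' length; the fingertips stand 14 mm ahead of it and the grasp point (between the pads) lies 5 mm behind it (env.finger_overhang is the z of the fingertips in the tool frame, in mm); z points along the fingers, y is the line along which they close (so a half turn about z gives the same grasp; the last joint's range is limited). The gripper opens to 91 mm and grips with 3 to 60 N. Pads are 32 mm wide; open, the fingers measure 118 mm over their backs; the gripper's body (76 mm by 178 mm) begins 60 mm behind the grasp point.
Start: joints at [-74.943, 18.312, 89.639, -0, 72.044, -1.146], TCP at [160.454, -552.174, 227.976] pointing down, gripper open.
Joint ranges: [-177.97, 177.97], [-48.28, 115.42], [12.27, 149.76], [-77.06, 257.06], [2.81, 150.46], [-146.56, 146.56]. Speed limits (degrees/s): [147.25, 147.25, 180, 180, 180, 180].

## Interface

Orientations are given as [roll, pitch, yaw] about the fixed x, y, z axes, in that order (R = Rz(yaw) Ry(pitch) Rx(roll)).
In Python, from workcell import sensors, viewer, env gives the robot as it stands. The module is installed in compiled form; this text tells all that it offers.
- The arm moves only by the tool step_arm, never from a script. Its argument "plan" is one flat list of numbers, 6 for each row, row after row: the shift along the tool's x, y, z in cm, then the turn, a rotation vector about the tool's x, y, z in rad. In form: [x, y, z, wx, wy, wz, x, y, z, wx, wy, wz, ...]. A call has 1 to 5 rows; each row shifts and turns the commanded pose from where the row before left it, along the tool's axes as they then stand; what a row does not reach is not made up. A row lasts 1/12 s, in which the tool goes at most 41.7 mm and 7.16 degrees, less where a joint would pass 70% of its speed; a pose out of reach is approached as far as the arm can. A call is refused whole if a number of a shift passes 4.17 or a number of a turn 0.125, either way. A call with a gripper value outside its range is refused whole. "hand" is the finger opening in cm, from 0 to 9.12, set as the call begins (left out, the last holds). The fingers move at their own pace and stop on an object; "newtons" is the grip in N (left out, the last holds). Time passes only in rows, so rows that do not move let the fingers close. It gives the time, the measured TCP pose, the force, the opening and the grip force at its end, in the units of the state.
- sensors.state(): the state, without advancing time (a new reading comes with each control period).
- viewer.grab_frame(name): name is "scene" or "top"; returns a dict with "img" (384x512x3 uint8, red, green, blue), "fx", "fy", "cx", "cy" (pixels), "position" and "attitude" of the camera in the world. Camera axes: x right, y down, z forward; pixel columns grow to the right and rows downward; lengths in mm; the calibration is good to about 2 mm. A picture is of the moment at which its call begins. There is no depth.
- env.job_done(): hands the job in; it is judged then, once.
Trained networks look in a picture, given as the dict that the camera call returned (one of the last four; its "shot" number tells which), for a name from the list of things; names that differ only in an ending like _2 or _b are one class to them, and where a whole thing is asked for, a point or a joint stands for the part that bears it (a point fixed in the world has none). Each returns a list of dicts, best first, with "score" (0 to 1); they miss things now and then, are a little off and sometimes report something else, mostly with a low value. They report only what shows in the picture. A call takes as long as a camera call. They do not tell look-alikes from the thing itself.
- viewer.boxes_of(name, picture): "location" ([column, row] in pixels, amid what is visible of it).
- viewer.pinpoint(name, picture): "location" ([column, row] in pixels: a listed point, or the origin of a listed thing).
The state is a dict: "time_s": time; "qpos": joint angles; "qvel": joint speeds; "effort": joint torques, N m; "ee_pos": TCP position; "ee_rot": TCP orientation; "force": force on the tool from outside, world axes, zero at the start; "torque": the same for the moment, N m; "gripper_width": finger opening in mm; "gripper_force": force on a finger pad.
Only numpy, scipy, OpenCV 4.12 (cv2) and the standard library are available. Lean on these libraries where they do the work, as an engineer would, in place of code of your own. Each camera call takes 0.05 s, during which the arm holds its last target. There are 200 camera calls.

## Task

Put the green and white mug away, standing upright, in the small white counter cupboard with the wooden lift-up door. Press the red button to free the door, raise the door until its stay locks and it stays fully up by itself, put the mug inside, then unlock the stay with the red button and close the door until it catches shut. Do not tip the mug over, and leave the salt shaker, the cream pot and the orange where they are.

Things in the scene. Friction and masses are not known exactly. Their poses are not given: they have to be found in the camera images.
- cupboard: White counter cupboard, no floor, fixed. Origin on the table, under the middle; +x points into it, z up. Its open front (door) faces -x, at x = -80 mm. Carcass y -117 to +117, 185 mm high; room inside x -66 to +68, y -105 to +105, 173 mm high. Grey stay housing beside it: y 118 to 164, x -80 to +80, 185 mm high, red button on top.
- door (a joint): Wooden lift-up door, rad: 0 shut, 1.57 level, pointing forward; end stop 2.42. Latch holds it at 0 to 0.03. Once the button is pressed a strut swings it up in 2 s to about 1.75 (1.6 to 1.9), where it floats. Pushed on up (2 to 6 N at the edge) past 2.3 the stay locks; it then stands at 2.3. The button unlocks it again and it drifts back to about 1.75.
- door_hinge (a point): Middle of the door's hinge line, 176 mm above the table, at x = -74 mm, y = 0 in the cupboard's frame. The hinge line runs along the cupboard's y.
- door_edge (a point): Middle of the door's free edge (lower edge when shut), 168 mm from the hinge line. Door 234 mm wide, 12 mm thick, a 14 mm round steel strip along the edge on its outer face. Pushing it shut against the strut takes about 7 N here, some 4 N more over the last 0.2 rad; it latches by itself, without the button, once pressed right down to 0.
- button (a joint): Travel of the red button, m: 0 released, 0.011 fully down; it springs back. 3 N to start, 6 to 8 N fully down; the door is freed at about 0.007. Frees both the shut latch and the raised stay.
- button_top (a point): Middle of the top face of the red button, 34 mm across, 201 mm above the table when released, at x = 0, y = 141 mm in the cupboard's frame. It is pressed straight down and moves with the button.
- mug: Mug, green above and white below, 101 mm high, 0.2 to 0.4 kg, standing upright on the table in front of the cupboard. Its round body is 78 mm across, its middle being 19 mm to the +y of the origin; the handle is on the -y side, reaching 58 mm from the origin. Origin at its underside, z up.
- mug_body (a point): Middle of the mug's round body (78 mm across), on its underside.
- salt_shaker: White salt shaker, 44 mm across, 90 mm high; bystander.
- cream_pot: Red and white cream pot, 58 mm across, 50 mm high; bystander.
- orange: Orange, 65 mm across; bystander.
There are look-alikes about, which are no part of the job. What is shaped like the mug but turquoise or yellow is not meant.

How it is judged:
By the outcome, as a careful person would: the job done as asked, in the order asked, and still so for the second after the job is handed in, with the robot touching nothing.
It also fails if it takes over 72 s, if anything falls off the work surface, if the arm or the gripper's body presses on something with over 40 N, if the wrist force passes 120 N, or if a joint passes its speed limit or range.

## Working session

There is one attempt and no reset: what is moved stays moved. The work goes in short steps, Python scripts to look and compute and a tool call to move; the robot and the scene stay as the last step left them, time stands still between calls to the robot, and variables do not carry over. Pictures are saved under pics/ and viewed, at most 10 in all, crops included, and the job is handed in when it is done.

Besides the shell and the picture viewer there is one more tool, called after "Request:" in YAML: its name, and indented under it one key for each argument. step_arm: Moves the arm, as the interface text tells. Its arguments: {"type":"object","properties":{"plan":{"type":"array","items":{"type":"number"}},"hand":{"type":"number"},"newtons":{"type":"number"}},"required":["plan"]}

```bash
mkdir -p pics; cat > h.py <<'E'
from workcell import sensors, viewer, env
import numpy as np, cv2
from scipy.spatial.transform import Rotation as R
def ray(p,uv):
    d=np.array([(uv[0]-p["cx"])/p["fx"],(uv[1]-p["cy"])/p["fy"],1.])
    A=np.array(p["attitude"],float)
    M=A if A.shape==(3,3) else R.from_euler('xyz',A,degrees=True).as_matrix()
    return np.array(p["position"],float),M@d
def onz(p,uv,z):
    o,d=ray(p,uv); return o+d*(z-o[2])/d[2]
def proj(p,X):
    A=np.array(p["attitude"],float)
    M=A if A.shape==(3,3) else R.from_euler('xyz',A,degrees=True).as_matrix()
    c=M.T@(np.array(X,float)-np.array(p["position"]))
    return [p["fx"]*c[0]/c[2]+p["cx"],p["fy"]*c[1]/c[2]+p["cy"]]
def save(p,name): cv2.imwrite('pics/'+name,p["img"][:,:,::-1])
E
python3 - <<'E'
from h import *
np.set_printoptions(precision=1,suppress=True)
print(env.finger_overhang)
P={}
for c in("scene","top"):
    p=viewer.grab_frame(c);P[c]=p;save(p,c+'0.png');print(c,p["position"],p["attitude"],p["fx"],p["cx"],p["cy"])
    for n,z in(("cupboard",0),("door_hinge",176),("door_edge",8),("button_top",201),("mug",0),("mug_body",0),("salt_shaker",0),("cream_pot",0),("orange",0)):
        for r in viewer.pinpoint(n,p)[:3]: print(n,round(r["score"],2),np.array(r["location"]),onz(p,r["location"],z))
cv2.imwrite('pics/both0.png',cv2.resize(np.vstack([P["scene"]["img"],P["top"]["img"]])[:,:,::-1],(400,600)))
s=sensors.state();print(s)
E
```

```text
14.0
scene [ 40.2 713.2 860.3] [-129.4    0.2 -151. ] 430.2204880173433 249.03583940672576 198.76830774777653
cupboard 0.56 [161.9 281.8] [584.7 197.1   0. ]
door_hinge 0.55 [170.6 215.2] [582.  129.7 176. ]
door_edge 0.47 [305.8 184.1] [ 421.6 -349.     8. ]
button_top 0.55 [203.3 248.5] [436.7 203.3 201. ]
mug 0.95 [213.  210.7] [620.5 -99.5   0. ]
mug 0.65 [276.8 228.2] [ 415.6 -123.4    0. ]
mug_body 0.89 [259.8 270.8] [382.9  43.9   0. ]
mug_body 0.79 [276.6 233.1] [ 407.  -104.8    0. ]
mug_body 0.69 [213.8 206.6] [ 628.7 -117.     0. ]
salt_shaker 0.57 [359.9 207.5] [ 232.7 -329.6   -0. ]
cream_pot 0.77 [308.1 183.4] [ 420.1 -366.2    0. ]
orange 0.7 [324.4 197.2] [ 346.7 -324.3    0. ]
top [ 321.7  -57.9 1340.5] [-173.5    0.5  -89.3] 412.30881811914213 250.9136464877501 192.00261520940754
door_hinge 0.74 [188.8 147.4] [582.5 133.7 176. ]
door_edge 0.81 [197.5 162.3] [570.6 131.3   8. ]
door_edge 0.49 [333.  235.5] [ 336.8 -310.4    8. ]
button_top 0.67 [156.6 197. ] [435.4 215.2 201. ]
mug 0.96 [270.8 213.1] [ 407.  -110.7    0. ]
mug 0.82 [266.3 144.6] [634.  -94.3   0. ]
mug 0.58 [229.  230.6] [348.7  24.3   0. ]
mug_body 0.86 [224.2 227.4] [358.8  40.    0. ]
mug_body 0.8 [264.3 211.2] [412.9 -89.5   0. ]
mug_body 0.69 [271.  148.2] [ 622. -110.    0.]
salt_shaker 0.67 [338.  271.3] [ 223.3 -326.6    0. ]
cream_pot 0.78 [347.3 212.2] [ 412.7 -359.1    0. ]
orange 0.65 [331.7 235.1] [ 338.1 -307.7    0. ]
{'time_s': 1.0, 'qpos': array([-74.9,  18.3,  89.6,  -0. ,  72. ,  -1.1]), 'qvel': array([ 0. ,  0.1,  0. , -0. , -0.1, -0.1]), 'effort': array([  0. , -41.2, -23.2,   0.1,   0. ,  -0. ]), 'ee_pos': array([ 160.5, -552.2,  228. ]), 'ee_rot': array([180. ,   0. ,  16.2]), 'force': array([0.7, 1.1, 0. ]), 'torque': array([ 0.,  0., -0.]), 'gripper_force': 0.0, 'gripper_width': 90.78117408781506}
```

View pics/scene0.png

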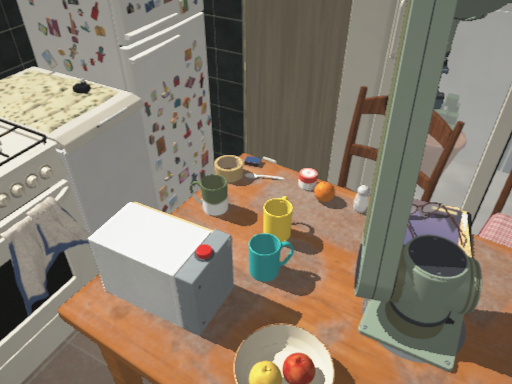

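View pics/top0.png

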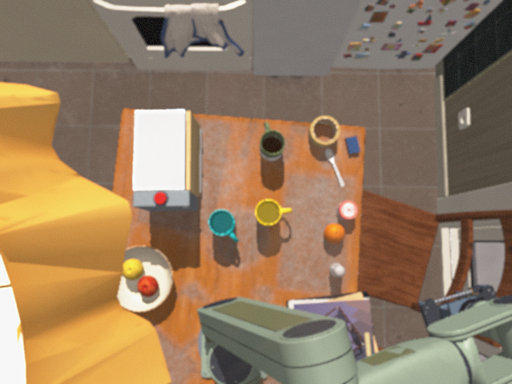

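The scene shows the green and white mug at pixel (213,195) in the scene view and (271,147) in the top view, with its handle towards world +x. The white cupboard's door faces world -y, and the button is at (204,251) in the scene view and (161,198) in the top view. The first move is to above the button.

Request:
step_arm:
  plan: [2.38, -3.25, -0.13, 0, 0, 0, 2.38, -3.25, -0.13, 0, 0, 0, 2.38, -3.25, -0.13, 0, 0, 0, 2.38, -3.25, -0.13, 0, 0, 0, 2.38, -3.25, -0.13, 0, 0, 0]
  hand: 0
  newtons: 20

```text
time_s: 1.42
ee_pos: [229.6, -361.2, 234.5]
ee_rot: [180.0, -0.0, 16.1]
force: [1.2, 0.3, 0.7]
gripper_width: 61.3
gripper_force: 0.0
```

Request:
step_arm:
  plan: [2.38, -3.25, -0.13, 0, 0, 0, 2.38, -3.25, -0.13, 0, 0, 0, 2.38, -3.25, -0.13, 0, 0, 0, 2.38, -3.25, -0.13, 0, 0, 0, 2.38, -3.25, -0.13, 0, 0, 0]

```text
time_s: 1.83
ee_pos: [298.4, -171.9, 241.3]
ee_rot: [179.9, -0.1, 16.1]
force: [0.7, -0.6, -0.4]
gripper_width: 27.1
gripper_force: 0.0
```

Request:
step_arm:
  plan: [2.38, -3.25, -0.13, 0, 0, 0, 2.38, -3.25, -0.13, 0, 0, 0, 2.38, -3.25, -0.13, 0, 0, 0, 2.38, -3.25, -0.13, 0, 0, 0, 2.38, -3.25, -0.13, 0, 0, 0]

```text
time_s: 2.25
ee_pos: [367.4, 17.7, 247.9]
ee_rot: [180.0, -0.1, 16.2]
force: [0.3, -0.6, -0.6]
gripper_width: 0.6
gripper_force: 0.0
```

Request:
step_arm:
  plan: [2.38, -3.25, -0.13, 0, 0, 0, 2.38, -3.25, -0.13, 0, 0, 0, 2.38, -3.25, -0.13, 0, 0, 0, 2.38, -3.25, -0.13, 0, 0, 0, 2.38, -3.25, -0.13, 0, 0, 0]

```text
time_s: 2.67
ee_pos: [436.3, 207.1, 254.1]
ee_rot: [180.0, -0.0, 16.3]
force: [0.3, -1.1, 0.6]
gripper_width: 0.7
gripper_force: 0.0
```

Request:
step_arm:
  plan: [0, 0, 0, 0, 0, 0.094, 0, 0, 0, 0, 0, 0.094, 0, 0, 0, 0, 0, 0.094, 0, 0, 0, 0, 0, 0]

```text
time_s: 3.0
ee_pos: [436.1, 205.2, 253.8]
ee_rot: [180.0, 0.0, 0.0]
force: [-0.1, -0.7, -0.3]
gripper_width: 0.4
gripper_force: 0.0
```

```bash
cat >> h.py <<'E'
def log():
    s=sensors.state(); open('log.txt','a').write(repr([list(map(float,s["qpos"])),list(map(float,s["ee_pos"])),list(map(float,s["ee_rot"]))])+"\n"); return s
E
echo '[[-74.943,18.312,89.639,0,72.044,-1.146],[160.454,-552.174,227.976],[180,0,16.2]]' > log.txt
python3 - <<'E'
from h import *
np.set_printoptions(precision=1,suppress=True)
s=log();print(s)
p=viewer.grab_frame("scene");save(p,'b1.png')
for n,z in(("button_top",201),("door_hinge",176),("cupboard",0)):
    for r in viewer.pinpoint(n,p)[:1]: print(n,r["score"],np.array(r["location"]),onz(p,r["location"],z))
tip=s["ee_pos"]+np.array([0,0,-14]);print(proj(p,tip))
img=cv2.resize(p["img"][150:350,60:320][:,:,::-1],None,fx=2.5,fy=2.5,interpolation=cv2.INTER_CUBIC)
cv2.imwrite('pics/b1c.png',img)
E
```

```text
{'time_s': 3.0, 'qpos': array([ 23.8,   8.9,  98.6,  -0. ,  72.5, 113.8]), 'qvel': array([-0.5, -0.4,  0.2,  0.1, -0.1, -7.3]), 'effort': array([  0.2, -32.1, -23.5,   0. ,  -0.1,   0.7]), 'ee_pos': array([436.1, 205.2, 253.8]), 'ee_rot': array([180.,   0.,   0.]), 'force': array([-0.1, -0.7, -0.3]), 'torque': array([0., 0., 0.]), 'gripper_force': 0.0, 'gripper_width': 0.37573996789697506}
button_top 0.69 [203. 248.] [438.  202.4 201. ]
door_hinge 0.38 [206.2 250.1] [443.4 185.  176. ]
cupboard 0.77 [159.7 284.8] [583.6 207.5   0. ]
[np.float64(201.6725013306635), np.float64(235.96685915988735)]
```

View pics/b1c.png

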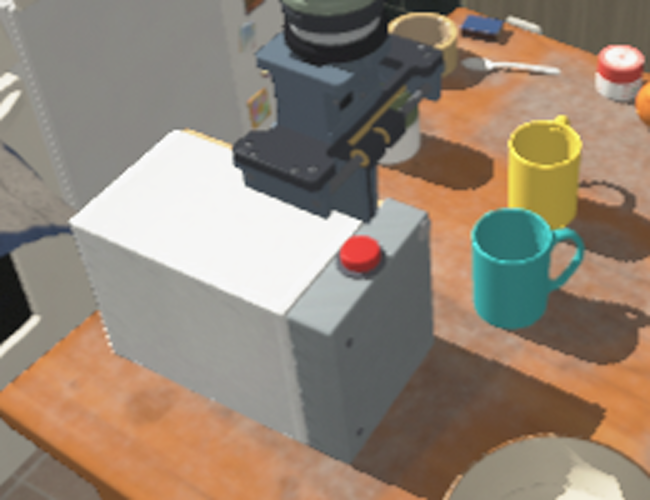

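Request:
step_arm:
  plan: [0, 0, 2.5, 0, 0, 0, 0, 0, 1.4, 0, 0, 0, 0, 0, 0.6, 0, 0, 0, 0, 0, 0.4, 0, 0, 0, 0, 0, 0, 0, 0, 0]

```text
time_s: 3.62
ee_pos: [435.6, 204.4, 205.1]
ee_rot: [179.9, 0.1, 0.1]
force: [-2.9, -1.3, 5.1]
gripper_width: 0.8
gripper_force: 2.5
```

Request:
step_arm:
  plan: [0, 0, 0, 0, 0, 0]

```text
time_s: 3.7
ee_pos: [435.9, 204.5, 205.8]
ee_rot: [180.0, 0.0, 0.1]
force: [-2.5, -1.1, 4.3]
gripper_width: 0.5
gripper_force: 2.5
```

Request:
step_arm:
  plan: [0, 0, -3.5, 0, 0, 0, -0.5, 0, -3.5, 0, 0, 0, -1, 3, -2, 0, 0, 0, 0, 4, 0, 0, 0, 0, 0, 4, 0, 0, 0, 0]

```text
time_s: 4.12
ee_pos: [422.1, 94.4, 297.4]
ee_rot: [-179.9, -0.4, 0.2]
force: [0.6, 0.3, -0.2]
gripper_width: 0.7
gripper_force: 0.0
```

```bash
python3 - <<'E'
from h import *
np.set_printoptions(precision=1,suppress=True)
s=log();print(s["ee_pos"],s["qpos"])
p=viewer.grab_frame("scene")
for r in viewer.pinpoint("door_edge",p)[:2]: print(r["score"],np.array(r["location"]))
for t in(0,.2,.4,.8,1.75): print(t,proj(p,[580,132-168*np.sin(t),176-168*np.cos(t)]))
E
```

```text
[422.1  94.4 297.4] [ 11.1   2.7  99.4  -0.   77.5 100.9]
0.71 [207.9 176.9]
0 [np.float64(178.25378022658265), np.float64(263.5999416155889)]
0.2 [np.float64(185.5207171303482), np.float64(254.59402794843515)]
0.4 [np.float64(192.0461043097926), np.float64(244.51219320183753)]
0.8 [np.float64(202.3370571112887), np.float64(222.30828670746678)]
1.75 [np.float64(207.84410555779584), np.float64(170.519558800379)]
```

Request:
step_arm:
  plan: [0, 1.1, 0, 0, 0.12, 0, 0, 1.1, 0, 0, 0.12, 0, 0, 1.1, 0, 0, 0.12, 0, 0, 1.1, 0, 0, 0.12, 0, 0, 1.1, 0, 0, 0.12, 0]

```text
time_s: 4.63
ee_pos: [421.8, 40.2, 296.7]
ee_rot: [-179.9, -34.9, 0.1]
force: [0.4, -0.2, -0.3]
gripper_width: 0.3
gripper_force: 0.0
```

```bash
python3 -c "
from h import *;print(log()['qpos'].round(1))"
```

```text
[  6.7 -14.5 122.5  -6.2  37.5 100.3]
```

Request:
step_arm:
  plan: [0, 1.1, 0, 0, 0.12, 0, 0, 1.1, 0, 0, 0.12, 0, 0, 1.1, 0, 0, 0.12, 0, 0, 1.1, 0, 0, 0.12, 0, 0, 1.1, 0, 0, 0.12, 0]

```text
time_s: 5.05
ee_pos: [420.0, 27.0, 293.1]
ee_rot: [-176.9, -53.7, 0.3]
force: [0.1, -0.1, -0.1]
gripper_width: 0.6
gripper_force: 0.0
```

```bash
python3 -c "
from h import *;print(log()['qpos'].round(1))"
```

```text
[ -1.2 -19.5 137.   25.9   9.9  63.6]
```

Request:
step_arm:
  plan: [0, 1, 0, 0, 0.12, 0, 0, 1, 0, 0, 0.12, 0, 0, 0.5, 0, 0, 0.12, 0, 0, 0, 0, 0, 0, 0]

```text
time_s: 5.38
ee_pos: [416.6, 39.9, 286.9]
ee_rot: [-173.9, -54.9, 0.2]
force: [0.3, -0.2, -0.7]
gripper_width: 0.5
gripper_force: 0.0
```

```bash
cat >> h.py <<'E'
def fkrot(q):
    q=np.radians(q); return (R.from_euler('Z',q[0])*R.from_euler('Y',q[1]+q[2])*R.from_euler('Z',q[3])*R.from_euler('Y',q[4])*R.from_euler('Z',q[5]+np.pi/2))
def basis(q):
    # columns: a1,d1,L2,a3,L3,Lt
    R1=R.from_euler('z',q[0],degrees=True); R2=R1*R.from_euler('y',q[1],degrees=True); R3=R1*R.from_euler('y',q[1]+q[2],degrees=True)
    return np.column_stack([R1.apply([1,0,0]),[0,0,1],R2.apply([0,0,1]),R3.apply([1,0,0]),R3.apply([0,0,1]),fkrot(q).apply([0,0,1])])
def fit():
    L=[eval(l) for l in open('log.txt')]
    A=np.vstack([basis(l[0]) for l in L]); b=np.hstack([l[1] for l in L])
    x,*_=np.linalg.lstsq(A,b,rcond=None)
    e=[(fkrot(l[0]).inv()*R.from_euler('xyz',l[2],degrees=True)).magnitude()*57.3 for l in L]
    return x,abs(A@x-b).max(),max(e)
E
python3 - <<'E'
from h import *
np.set_printoptions(precision=1,suppress=True)
s=log();print(s["ee_pos"],s["ee_rot"],s["qpos"],s["time_s"])
print(fit())
p=viewer.grab_frame("scene");save(p,'d1.png')
for r in viewer.pinpoint("door_edge",p)[:2]: print(r["score"],np.array(r["location"]))
for t in(1.55,1.6,1.7,1.8,1.9): print(t,proj(p,[580,132-168*np.sin(t),176-168*np.cos(t)]))
E
```

```text
[416.6  39.9 286.9] [-173.9  -54.9    0.2] [ -2.5 -19.3 138.9  56.4  10.   32.4] 5.3833
(array([-34.7, 163.3, 611.3,  39.1, 453.1, 341.3]), np.float64(12.498543229578011), 0.005831381410399536)
0.87 [206.  174.6]
1.55 [np.float64(209.20001151654807), np.float64(180.2445982067334)]
1.6 [np.float64(208.99518910628058), np.float64(177.71422129577775)]
1.7 [np.float64(208.31798754899074), np.float64(172.84626591034916)]
1.8 [np.float64(207.27920164645528), np.float64(168.27177053748824)]
1.9 [np.float64(205.87453030919013), np.float64(164.0356983520288)]
```

View pics/d1.png

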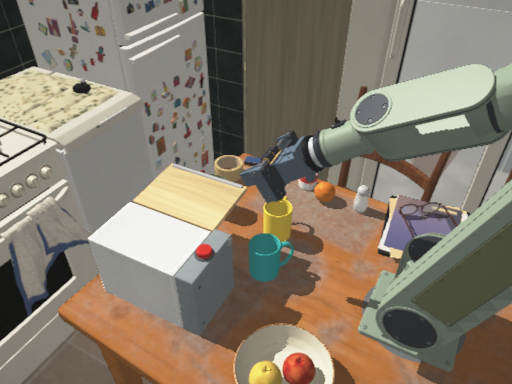

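```bash
cat >> h.py <<'E'
def basis(q):
    R1=R.from_euler('z',q[0],degrees=True); R2=R1*R.from_euler('y',q[1],degrees=True); R3=R1*R.from_euler('y',q[1]+q[2],degrees=True)
    R5=R3*R.from_euler('ZY',[q[3],q[4]],degrees=True)
    return np.column_stack([R1.apply([1,0,0]),[0,0,1],R2.apply([0,0,1]),R2.apply([1,0,0]),R3.apply([1,0,0]),R3.apply([0,0,1]),R5.apply([0,0,1]),R5.apply([1,0,0])])
E
python3 - <<'E'
from h import *
np.set_printoptions(precision=1,suppress=True)
print(fit())
L=[eval(l) for l in open('log.txt')]
A=np.vstack([basis(l[0]) for l in L]); b=np.hstack([l[1] for l in L])
import itertools
n="a1 d1 L2 a2 a3 L3 Lt at".split()
for c in itertools.chain(*[itertools.combinations(range(8),k) for k in(4,5,6)]):
    x,*_=np.linalg.lstsq(A[:,c],b,rcond=None); e=abs(A[:,c]@x-b).max()
    if e<3: print([n[i] for i in c],x,e)
print(A@np.linalg.lstsq(A,b,rcond=None)[0]-b)
E
```

```text
(array([ 10.8, 142.7, 587.4,  18.6,  33.4, 406.1, 311.2,  15.3]), np.float64(12.211916066730524), 0.005831381410399536)
[-11.4  -1.9  -1.6   5.  -10.4   1.1   3.6 -11.    1.8  -0.1 -12.2  -1.6
  -0.7  -5.7  -2.4   1.4  -0.5   2.7]
```

```bash
cat >> h.py <<'E'
def basis(q):
    R1=R.from_euler('z',q[0],degrees=True); R2=R1*R.from_euler('y',q[1],degrees=True); R3=R1*R.from_euler('y',q[1]+q[2],degrees=True)
    R5=R3*R.from_euler('ZY',[q[3],q[4]],degrees=True)
    return np.column_stack([R1.apply([1,0,0]),[0,0,1],R2.apply([0,0,1]),R2.apply([1,0,0]),R3.apply([1,0,0]),R3.apply([0,0,1]),R5.apply([0,0,1]),R5.apply([1,0,0]),R1.apply([0,1,0]),R5.apply([0,1,0])])
E
python3 - <<'E'
from h import *
np.set_printoptions(precision=2,suppress=True)
L=[eval(l) for l in open('log.txt')]
A=np.vstack([basis(l[0]) for l in L]); b=np.hstack([l[1] for l in L])
import itertools
n="a1 d1 L2 a2 a3 L3 Lt at o1 o5".split()
for c in itertools.chain(*[itertools.combinations(range(10),k) for k in(4,5,6)]):
    x,*_=np.linalg.lstsq(A[:,c],b,rcond=None); e=abs(A[:,c]@x-b).max()
    if e<(1. if len(c)==6 else 2): print([n[i] for i in c],x,e)
print(np.linalg.lstsq(A,b,rcond=None)[0],A@np.linalg.lstsq(A,b,rcond=None)[0]-b)
E
```

```text
['d1', 'L2', 'a3', 'L3', 'Lt', 'o1'] [140.3  591.8   25.2  417.   321.66  11.5 ] 0.0012085008464737257
[  0.   140.3  591.8   -0.    25.2  417.   321.66  -0.    11.5   -0.  ] [-0. -0. -0. -0.  0.  0. -0.  0. -0.  0.  0. -0.  0.  0.  0. -0. -0. -0.]
```

```bash
cat >> h.py <<'E'
from scipy.optimize import least_squares
PAR=np.array([0,140.3,591.8,0,25.2,417,321.66,0,11.5,0])
LO=np.array([-177.97,-48.28,12.27,-77.06,2.81,-146.56]);HI=np.array([177.97,115.42,149.76,257.06,150.46,146.56])
def tool(yaw,down,roll=0):
    # tool z along yaw/down, tool y horizontal (to the right of z seen from above, as tool-down yaw-0 pose)
    y,d=np.radians([yaw,down]); z=np.array([np.cos(y)*np.cos(d),np.sin(y)*np.cos(d),-np.sin(d)])
    yy=np.array([np.sin(y),-np.cos(y),0]); return R.from_matrix(np.column_stack([np.cross(yy,z),yy,z]))*R.from_euler('z',roll,degrees=True)
def ik(pos,rot,q0=None):
    f=lambda q:np.hstack([(basis(q)@PAR-pos)/10,(fkrot(q).inv()*rot).as_rotvec()*20])
    rng=np.random.default_rng(0); S=[]
    starts=[np.clip(q0,LO+.1,HI-.1)] if q0 is not None else [np.r_[np.degrees(np.arctan2(pos[1],pos[0]))+rng.uniform(-40,40),rng.uniform(-40,80),rng.uniform(40,140),rng.uniform(LO[3:],HI[3:])] for _ in range(40)]
    for s in starts:
        r=least_squares(f,s,bounds=(LO,HI))
        if r.cost<1e-4 and not any(abs(r.x-t).max()<1 for t in S): S.append(r.x)
    return S
def elbow_wrist(q):
    B=basis(q)*PAR; return B[:,[0,1,2,8]].sum(1),B[:,[0,1,2,3,4,5,8]].sum(1)
E
python3 - <<'E'
from h import *
np.set_printoptions(precision=0,suppress=True)
def show(n,pos,rots):
    for a in rots:
        for q in ik(np.array(pos,float),tool(*a)):
            e,w=elbow_wrist(q); print(n,a,q,'elb',e,'wr',w)
show('lift-x',[490,10,170],[(0,30,0),(0,30,180),(30,30,0)])
show('lift-y',[520,-20,165],[(90,30,0),(90,30,180),(60,30,0)])
show('mug',[625,-113,60],[(40,30,0),(40,30,180),(60,30,0),(20,30,0)])
show('in',[582,188,65],[(90,30,0),(65,30,0),(90,30,180)])
show('close',[550,110,25],[(90,45,0),(60,45,0),(90,45,180)])
E
```

```text
lift-x (30, 30, 0) [-30.  12. 143. 104.  50. -61.] elb [114. -52. 719.] wr [ 249. -129.  331.]
lift-y (90, 30, 0) [-31.  33. 102.  48.  88. -52.] elb [ 281. -155.  637.] wr [ 520. -299.  326.]
lift-y (90, 30, 180) [-31.  33. 102.  48.  88. 128.] elb [ 281. -155.  637.] wr [ 520. -299.  326.]
lift-y (60, 30, 0) [-36.  24. 121.  67.  69. -52.] elb [ 202. -132.  681.] wr [ 381. -261.  326.]
mug (40, 30, 0) [-37.  37. 119.  89.  57. -62.] elb [ 294. -204.  612.] wr [ 412. -292.  221.]
mug (40, 30, 180) [-37.  37. 119.  89.  57. 118.] elb [ 294. -204.  612.] wr [ 412. -292.  221.]
mug (60, 30, 0) [-37.  42. 105.  67.  69. -54.] elb [ 320. -228.  583.] wr [ 486. -354.  221.]
mug (20, 30, 0) [-31.  34. 130. 120.  51. -75.] elb [ 290. -164.  630.] wr [ 363. -208.  221.]
in (90, 30, 0) [-10.  41. 107.  65.  70. -55.] elb [381. -55. 590.] wr [582. -91. 226.]
in (65, 30, 0) [ -9.  35. 124.  93.  57. -65.] elb [339. -44. 624.] wr [464. -64. 226.]
in (90, 30, 180) [-10.  41. 107.  65.  70. 125.] elb [381. -55. 590.] wr [582. -91. 226.]
close (90, 45, 0) [-13.  37. 110.  53.  60. -52.] elb [347. -70. 615.] wr [ 550. -117.  252.]
close (60, 45, 0) [-13.  31. 126.  83.  43. -57.] elb [301. -56. 647.] wr [436. -87. 252.]
close (90, 45, 180) [-13.  37. 110.  53.  60. 128.] elb [347. -70. 615.] wr [ 550. -117.  252.]
```

```bash
cat >> h.py <<'E'
def plan(targets,start=None,show=True):
    """targets: list of (pos,yaw,down,N[,roll]); prints one constant row for each leg"""
    s=sensors.state()
    p=np.array(s["ee_pos"]); r=R.from_euler('xyz',s["ee_rot"],degrees=True); q=np.array(s["qpos"])
    if start is not None: p=np.array(start[0],float); r=tool(*start[1:])
    for t in targets:
        tp=np.array(t[0],float); tr=tool(t[1],t[2],t[4] if len(t)>4 else 0); N=t[3]
        w=np.round((r.inv()*tr).as_rotvec()/N,3)
        M=sum((r*R.from_rotvec(w*k)).as_matrix() for k in range(N))
        v=np.round(np.linalg.solve(M,tp-p)/10,2)
        qmax=0; pts=[]; ok=True
        for k in range(N):
            p=p+r.apply(v*10); r=r*R.from_rotvec(w)
            S=ik(p,r,q)
            if not S: ok=False
            else: qmax=max(qmax,abs(S[0]-q).max()); q=S[0]
            if k%4==3 or k==N-1: pts.append(p.round(0))
        print(N,'x',list(map(float,v))+list(map(float,w)),'|v|%.1f |w|%.3f dq/row %.1f ok %s'%(np.linalg.norm(v),np.linalg.norm(w),qmax,ok),'q',q.round(0),*pts)
E
python3 - <<'E'
from h import *
np.set_printoptions(suppress=True)
plan([([540,-160,270],90,30,15),([540,-120,150],90,30,4),([540,-20,150],90,30,4)])
plan([([470,-120,330],50,35,10),([540,-160,270],90,30,6),([540,-120,150],90,30,4)])
p=viewer.grab_frame("scene")
for r in viewer.pinpoint("door_edge",p)[:2]: print(r["score"],np.array(r["location"]))
E
```

```text
15 x [-0.25, 1.67, -0.31, 0.082, 0.002, -0.056] |v|1.7 |w|0.099 dq/row 29.5 ok True q [-40.  34.  81.  44. 107. -44.] [418. -29. 282.] [444. -91. 277.] [ 493. -138.  273.] [ 540. -159.  270.]
4 x [-2.11, -0.0, 2.35, -0.001, -0.001, 0.002] |v|3.2 |w|0.002 dq/row 3.3 ok True q [-37.  39.  92.  44.  94. -53.] [ 540. -120.  150.]
4 x [1.25, -0.0, 2.17, -0.0, 0.0, 0.0] |v|2.5 |w|0.000 dq/row 2.3 ok True q [-30.  35. 100.  49.  87. -52.] [540. -20. 150.]
10 x [0.28, 1.69, -0.45, 0.061, -0.003, -0.049] |v|1.8 |w|0.078 dq/row 23.4 ok True q [-48.   8. 109.  55.  81. -26.] [423. -29. 304.] [450. -92. 321.] [ 470. -120.  330.]
6 x [-0.92, 1.38, 0.41, 0.098, 0.014, -0.063] |v|1.7 |w|0.117 dq/row 5.1 ok True q [-40.  34.  81.  44. 107. -44.] [ 513. -153.  290.] [ 540. -160.  270.]
4 x [-2.1, 0.01, 2.36, -0.0, -0.0, -0.001] |v|3.2 |w|0.001 dq/row 3.2 ok True q [-37.  39.  92.  44.  94. -53.] [ 540. -120.  150.]
0.76 [207.6 173.2]
```

Request:
step_arm:
  plan: [-0.25, 1.67, -0.31, 0.082, 0.002, -0.056, -0.25, 1.67, -0.31, 0.082, 0.002, -0.056, -0.25, 1.67, -0.31, 0.082, 0.002, -0.056, -0.25, 1.67, -0.31, 0.082, 0.002, -0.056, -0.25, 1.67, -0.31, 0.082, 0.002, -0.056]

```text
time_s: 6.0
ee_pos: [409.6, -18.7, 268.8]
ee_rot: [-173.1, -53.2, 18.8]
force: [1.5, 0.7, -1.2]
gripper_width: 0.7
gripper_force: 0.0
```

Request:
step_arm:
  plan: [-0.25, 1.67, -0.31, 0.082, 0.002, -0.056, -0.25, 1.67, -0.31, 0.082, 0.002, -0.056, -0.25, 1.67, -0.31, 0.082, 0.002, -0.056, -0.25, 1.67, -0.31, 0.082, 0.002, -0.056, -0.25, 1.67, -0.31, 0.082, 0.002, -0.056]

```text
time_s: 6.42
ee_pos: [442.1, -99.6, 259.4]
ee_rot: [-171.5, -55.7, 45.6]
force: [1.2, 0.1, 0.2]
gripper_width: 0.4
gripper_force: 0.0
```

```bash
python3 - <<'E'
from h import *
np.set_printoptions(suppress=True)
print(sensors.state()["qpos"].round(0))
plan([([540,-170,270],90,30,8),([540,-120,150],90,30,4),([540,-40,150],90,30,3)])
p=viewer.grab_frame("scene")
for r in viewer.pinpoint("door_edge",p)[:2]: print(r["score"],np.array(r["location"]))
p=viewer.grab_frame("top")
for r in viewer.pinpoint("door_edge",p)[:2]: print(r["score"],np.array(r["location"]),onz(p,r["location"],195))
for n in("mug_body","mug"):
    for r in viewer.pinpoint(n,p)[:3]: print(n,r["score"],onz(p,r["location"],0))
E
```

```text
[-49.  12. 117.  55.  80. -34.]
8 x [-0.03, 1.47, -0.44, 0.064, 0.005, -0.052] |v|1.5 |w|0.083 dq/row 4.9 ok True q [-41.  34.  80.  44. 108. -44.] [ 485. -143.  264.] [ 540. -170.  270.]
4 x [-1.98, 0.01, 2.58, -0.001, -0.0, 0.001] |v|3.3 |w|0.001 dq/row 3.4 ok True q [-37.  39.  92.  44.  94. -53.] [ 540. -120.  150.]
3 x [1.33, -0.01, 2.3, 0.001, -0.0, -0.0] |v|2.7 |w|0.001 dq/row 2.4 ok True q [-32.  36.  98.  48.  89. -52.] [540. -40. 150.]
0.64 [207.3 173.4]
0.63 [244.2 148.2] [577.57524073 -26.54541283 195.        ]
mug_body 0.89 [408.44146579 -97.69496902   0.        ]
mug_body 0.73 [ 613.92234701 -107.37805638    0.        ]
mug_body 0.58 [365.85442946  47.62127219   0.        ]
mug 0.93 [ 418.36879074 -110.96297578    0.        ]
mug 0.67 [631.65839295 -92.34830475   0.        ]
mug 0.61 [351.32037949  19.44595915   0.        ]
```

Request:
step_arm:
  plan: [-0.03, 1.47, -0.44, 0.064, 0.005, -0.052, -0.03, 1.47, -0.44, 0.064, 0.005, -0.052, -0.03, 1.47, -0.44, 0.064, 0.005, -0.052, -0.03, 1.47, -0.44, 0.064, 0.005, -0.052, -0.03, 1.47, -0.44, 0.064, 0.005, -0.052]

```text
time_s: 7.13
ee_pos: [497.6, -148.5, 267.2]
ee_rot: [-176.4, -58.9, 73.1]
force: [0.4, -0.9, 1.1]
gripper_width: 0.8
gripper_force: 0.0
```

Request:
step_arm:
  plan: [-0.03, 1.47, -0.44, 0.064, 0.005, -0.052, -0.03, 1.47, -0.44, 0.064, 0.005, -0.052, -0.03, 1.47, -0.44, 0.064, 0.005, -0.052, -1.98, 0, 2.58, 0, 0, 0, -1.98, 0, 2.58, 0, 0, 0]

```text
time_s: 7.55
ee_pos: [541.5, -142.7, 212.0]
ee_rot: [178.9, -59.7, 91.0]
force: [-0.8, 0.3, -0.5]
gripper_width: 0.3
gripper_force: 0.0
```

Request:
step_arm:
  plan: [-1.98, 0, 2.58, 0, 0, 0, -1.98, 0, 2.58, 0, 0, 0, 0, 0, 0, 0, 0, 0]

```text
time_s: 7.8
ee_pos: [537.3, -114.2, 147.9]
ee_rot: [-179.4, -60.2, 89.7]
force: [-1.2, 0.6, -1.0]
gripper_width: 0.4
gripper_force: 0.0
```

```bash
python3 - <<'E'
from h import *
s=sensors.state();print(s["ee_pos"],s["ee_rot"],s["force"])
plan([([540,-25,148],90,30,4),([540,-5,195],90,30,6),([540,15,250],90,30,6),([540,18,262],90,30,2)])
E
```

```text
[ 537.27937875 -114.19475237  147.90066896] [-179.42544059  -60.2371837    89.6541511 ] [-1.2298532   0.64050897 -0.98983328]
4 x [1.11, 0.07, 1.93, -0.001, -0.001, -0.001] |v|2.2 |w|0.002 dq/row 1.9 ok True q [-30.  35. 100.  48.  87. -53.] [540. -25. 148.]
6 x [0.85, 0.0, -0.1, -0.0, -0.0, 0.0] |v|0.9 |w|0.000 dq/row 0.8 ok True q [-29.  31.  99.  49.  90. -48.] [540. -12. 179.] [540.  -5. 195.]
6 x [0.96, 0.0, -0.17, -0.0, -0.0, 0.0] |v|1.0 |w|0.000 dq/row 0.9 ok True q [-27.  27.  97.  50.  93. -43.] [540.   8. 232.] [540.  15. 250.]
2 x [0.59, 0.01, -0.17, -0.0, -0.0, 0.001] |v|0.6 |w|0.001 dq/row 0.7 ok True q [-27.  26.  96.  51.  93. -41.] [540.  18. 262.]
```

Request:
step_arm:
  plan: [1.11, 0.07, 1.93, 0, 0, 0, 1.11, 0.07, 1.93, 0, 0, 0, 1.11, 0.07, 1.93, 0, 0, 0, 1.11, 0.07, 1.93, 0, 0, 0, 0, 0, 0, 0, 0, 0]

```text
time_s: 8.22
ee_pos: [542.2, -25.7, 154.1]
ee_rot: [179.3, -60.1, 90.8]
force: [-0.8, 0.8, -0.9]
gripper_width: 0.4
gripper_force: 0.0
```

Request:
step_arm:
  plan: [0.85, 0, -0.1, 0, 0, 0, 0.85, 0, -0.1, 0, 0, 0, 0.85, 0, -0.1, 0, 0, 0, 0.85, 0, -0.1, 0, 0, 0, 0.85, 0, -0.1, 0, 0, 0]

```text
time_s: 8.63
ee_pos: [543.3, -12.4, 191.8]
ee_rot: [179.3, -60.0, 90.6]
force: [-0.6, -1.3, -1.2]
gripper_width: 1.0
gripper_force: 0.6
```

Request:
step_arm:
  plan: [0.9, 0, -0.15, 0, 0, 0, 0.9, 0, -0.15, 0, 0, 0, 0.9, 0, -0.15, 0, 0, 0, 0.9, 0, -0.15, 0, 0, 0, 0.9, 0, -0.15, 0, 0, 0]

```text
time_s: 9.05
ee_pos: [542.6, 4.3, 233.0]
ee_rot: [179.6, -59.9, 90.4]
force: [0.7, -0.3, -6.0]
gripper_width: 0.5
gripper_force: 2.2
```

```bash
python3 - <<'E'
from h import *
s=sensors.state();print(s["ee_pos"].round(0),s["ee_rot"].round(1),s["force"].round(1))
p=viewer.grab_frame("scene");save(p,'l1.png')
for r in viewer.pinpoint("door_edge",p)[:2]: print(r["score"],np.array(r["location"]).round(0))
for t in(1.9,2.1,2.2,2.3,2.4): print(t,np.round(proj(p,[580,132-168*np.sin(t),176-168*np.cos(t)])))
E
```

```text
[543.   4. 233.] [179.6 -59.9  90.4] [ 0.7 -0.3 -6. ]
0.92 [197. 153.]
1.9 [206. 164.]
2.1 [202. 157.]
2.2 [199. 154.]
2.3 [197. 151.]
2.4 [193. 150.]
```

Request:
step_arm:
  plan: [0.6, 0, -0.05, 0, 0, 0, 0.6, 0, -0.05, 0, 0, 0, 0.5, 0, 0, 0, 0, 0, 0, 0, 0, 0, 0, 0]

```text
time_s: 9.48
ee_pos: [542.9, 12.2, 249.9]
ee_rot: [179.3, -60.1, 90.7]
force: [0.5, -0.9, -0.7]
gripper_width: 0.6
gripper_force: 0.6
```

Request:
step_arm:
  plan: [0.4, 0, 0, 0, 0, 0, 0.4, 0, 0, 0, 0, 0, 0, 0, 0, 0, 0, 0]

```text
time_s: 9.73
ee_pos: [542.8, 16.0, 256.2]
ee_rot: [179.3, -60.1, 90.6]
force: [0.5, -0.6, -0.4]
gripper_width: 0.4
gripper_force: 0.6
```

```bash
python3 - <<'E'
from h import *
s=sensors.state();print(s["ee_pos"].round(0),s["ee_rot"].round(1),s["force"].round(1))
p=viewer.grab_frame("scene");save(p,'l2.png')
for r in viewer.pinpoint("door_edge",p)[:2]: print(r["score"],np.array(r["location"]).round(1))
cv2.imwrite('pics/l2c.png',cv2.resize(p["img"][80:280,60:320][:,:,::-1],None,fx=2.5,fy=2.5))
E
```

```text
[543.  16. 256.] [179.3 -60.1  90.6] [ 0.5 -0.6 -0.4]
0.68 [194.1 147.1]
```

View pics/l2c.png

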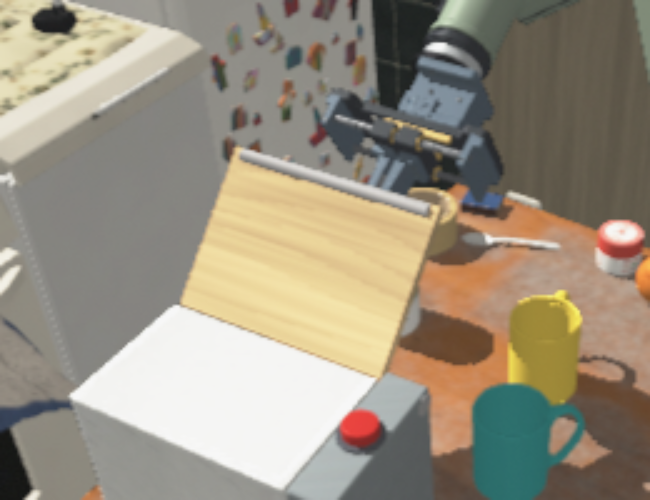

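Request:
step_arm:
  plan: [-1.2, 0, 0, 0, 0, 0, -2, 0, -0.5, 0, 0, 0, -2, 0, -2, 0, 0, 0, -1, 0, -3.5, 0, 0, 0, 0, 0, -4, 0, 0, 0]

```text
time_s: 10.25
ee_pos: [541.6, -102.6, 248.9]
ee_rot: [-179.8, -60.3, 89.9]
force: [0.6, 0.5, -0.2]
gripper_width: 0.2
gripper_force: 0.0
```

Request:
step_arm:
  plan: [0, 0, -4, 0, 0, 0, 0, 0, -4, 0, 0, 0, 0, 0, 0, 0, 0, 0]
  hand: 9.1

```text
time_s: 10.5
ee_pos: [543.6, -177.2, 293.3]
ee_rot: [178.8, -59.8, 90.8]
force: [0.4, 0.1, -0.3]
gripper_width: 17.5
gripper_force: 0.0
```

```bash
python3 - <<'E'
from h import *
s=sensors.state();print(s["ee_pos"].round(0),s["ee_rot"].round(1),s["force"].round(1))
p=viewer.grab_frame("scene");save(p,'m1.png')
for r in viewer.pinpoint("door_edge",p)[:2]: print(r["score"],np.array(r["location"]).round(1))
for n in("mug_body","mug"):
    for r in viewer.pinpoint(n,p)[:3]: print(n,round(r["score"],2),np.round(r["location"]),onz(p,r["location"],0).round(0))
a=cv2.resize(p["img"][80:230,170:300][:,:,::-1],None,fx=3,fy=3)
p=viewer.grab_frame("top")
for n in("mug_body","mug"):
    for r in viewer.pinpoint(n,p)[:3]: print(n,round(r["score"],2),np.round(r["location"]),onz(p,r["location"],0).round(0))
b=cv2.resize(p["img"][100:200,220:320][:,:,::-1],(390,450))
cv2.imwrite('pics/m1c.png',np.hstack([a,b]))
E
```

```text
[ 544. -177.  293.] [178.8 -59.8  90.8] [ 0.4  0.1 -0.3]
0.98 [194.7 149.7]
mug_body 0.64 [273. 236.] [411. -90.   0.]
mug_body 0.61 [262. 270.] [380.  39.  -0.]
mug_body 0.41 [213. 208.] [ 626. -108.    0.]
mug 0.96 [269. 269.] [364.  27.   0.]
mug 0.87 [276. 228.] [ 417. -123.    0.]
mug 0.65 [170. 213.] [727. -27.   0.]
mug_body 0.92 [264. 211.] [414. -90.   0.]
mug_body 0.79 [222. 227.] [359.  46.   0.]
mug_body 0.64 [270. 147.] [ 625. -106.    0.]
mug 0.95 [227. 230.] [350.  30.   0.]
mug 0.84 [266. 145.] [633. -93.   0.]
mug 0.64 [274. 212.] [ 412. -122.    0.]
```

View pics/m1c.png

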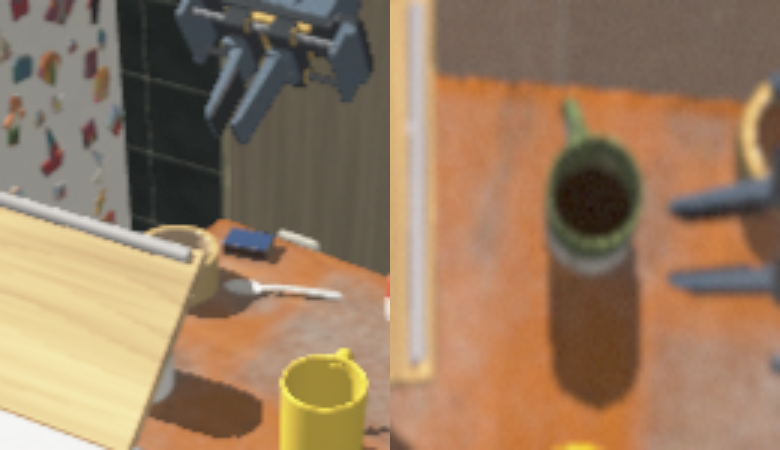

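```bash
python3 - <<'E'
from h import *
p=viewer.grab_frame("top")
print(onz(p,(273.1,143.3),101),onz(p,(266.2,122.2),85))
c=np.array([624,-108]);u=np.array([np.cos(np.radians(50)),np.sin(np.radians(50))])
f=lambda d,z:np.r_[c+u*(5-d),z]
plan([(f(160,130),50,25,8),(f(150,66),50,25,2),(f(0,66),50,25,7)])
E
```

```text
[ 614.78681018 -112.38557061  101.        ] [685.62992697 -91.14182095  85.        ]
8 x [-2.14, -0.02, 0.27, -0.077, 0.01, 0.041] |v|2.2 |w|0.088 dq/row 4.2 ok True q [-54.  36. 109.  64.  77. -55.] [ 538. -202.  211.] [ 525. -227.  130.]
2 x [-2.68, -0.0, 1.79, -0.002, 0.001, -0.001] |v|3.2 |w|0.002 dq/row 3.7 ok True q [-53.  41. 111.  67.  74. -62.] [ 531. -219.   66.]
7 x [0.91, -0.0, 1.94, 0.0, -0.0, -0.0] |v|2.1 |w|0.000 dq/row 2.2 ok True q [-38.  41. 113.  80.  67. -61.] [ 586. -153.   66.] [ 627. -104.   66.]
```

Request:
step_arm:
  plan: [-2.14, -0.02, 0.27, -0.077, 0.01, 0.041, -2.14, -0.02, 0.27, -0.077, 0.01, 0.041, -2.14, -0.02, 0.27, -0.077, 0.01, 0.041, -2.14, -0.02, 0.27, -0.077, 0.01, 0.041, -2.14, -0.02, 0.27, -0.077, 0.01, 0.041]

```text
time_s: 11.32
ee_pos: [535.7, -209.6, 190.3]
ee_rot: [179.0, -63.1, 65.7]
force: [0.8, 0.1, -0.4]
gripper_width: 82.9
gripper_force: 0.0
```

Request:
step_arm:
  plan: [-2.14, -0.02, 0.27, -0.077, 0.01, 0.041, -2.14, -0.02, 0.27, -0.077, 0.01, 0.041, -2.14, -0.02, 0.27, -0.077, 0.01, 0.041, -2.68, 0, 1.79, 0, 0, 0, -2.68, 0, 1.79, 0, 0, 0]

```text
time_s: 11.73
ee_pos: [530.5, -220.2, 66.0]
ee_rot: [-179.9, -64.9, 49.9]
force: [0.5, -0.0, 0.5]
gripper_width: 90.8
gripper_force: 0.0
```

Request:
step_arm:
  plan: [0.91, 0, 1.94, 0, 0, 0, 0.91, 0, 1.94, 0, 0, 0, 0, 0, 0, 0, 0, 0]

```text
time_s: 11.98
ee_pos: [559.2, -184.2, 65.9]
ee_rot: [-179.4, -65.0, 49.7]
force: [-0.5, 0.3, 0.1]
gripper_width: 91.1
gripper_force: 0.0
```

```bash
python3 - <<'E'
from h import *
s=sensors.state();print(s["ee_pos"].round(1),s["ee_rot"].round(1),s["force"].round(1),s["gripper_width"])
plan([([623,-106,66],50,25,6)])
p=viewer.grab_frame("top");save(p,'g1.png')
for r in viewer.pinpoint("mug_body",p)[:3]: print(round(r["score"],2),np.round(r["location"]),onz(p,r["location"],0).round(0))
cv2.imwrite('pics/g1c.png',cv2.resize(p["img"][100:230,210:340][:,:,::-1],None,fx=4.5,fy=4.5,interpolation=cv2.INTER_CUBIC))
E
```

```text
[ 559.2 -184.2   65.9] [-179.4  -65.    49.7] [-0.5  0.3  0.1] 91.07188717453118
6 x [0.71, -0.02, 1.52, -0.001, 0.0, -0.0] |v|1.7 |w|0.001 dq/row 1.8 ok True q [-38.  41. 113.  80.  67. -62.] [ 602. -132.   66.] [ 623. -106.   66.]
0.75 [271. 152.] [ 609. -111.    0.]
0.67 [225. 228.] [358.  38.   0.]
0.57 [266. 212.] [409. -94.   0.]
```

View pics/g1c.png

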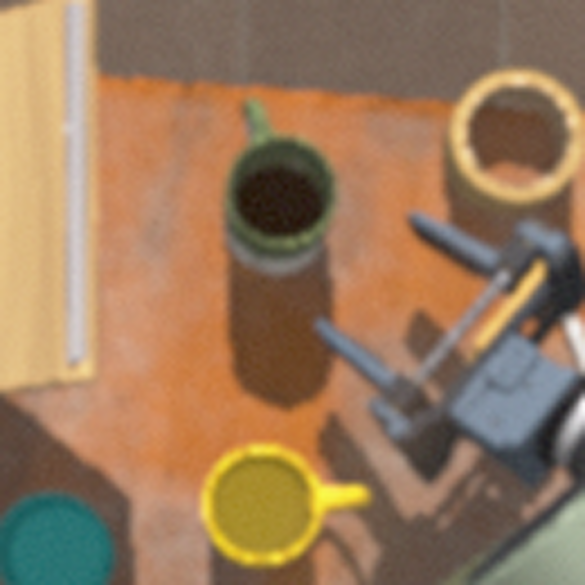

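Request:
step_arm:
  plan: [0.69, -0.02, 1.48, 0, 0, 0, 0.69, -0.02, 1.48, 0, 0, 0, 0.69, -0.02, 1.48, 0, 0, 0, 0.69, -0.02, 1.48, 0, 0, 0, 0.69, -0.02, 1.48, 0, 0, 0]

```text
time_s: 12.5
ee_pos: [610.7, -124.9, 66.7]
ee_rot: [-180.0, -64.9, 50.0]
force: [0.3, 0.4, -0.7]
gripper_width: 91.0
gripper_force: 0.0
```

Request:
step_arm:
  plan: [0.69, -0.02, 1.48, 0, 0, 0, 0, 0, 0, 0, 0, 0]

```text
time_s: 12.67
ee_pos: [621.3, -110.4, 66.9]
ee_rot: [-180.0, -64.9, 50.1]
force: [-1.2, -0.9, 0.8]
gripper_width: 91.0
gripper_force: 0.0
```

Request:
step_arm:
  plan: [0, 0, 0, 0, 0, 0, 0, 0, 0, 0, 0, 0, 0, 0, 0, 0, 0, 0, 0, 0, 0, 0, 0, 0]
  hand: 6.5
  newtons: 25

```text
time_s: 13.0
ee_pos: [620.1, -112.3, 66.6]
ee_rot: [-179.8, -64.9, 49.8]
force: [-1.8, 1.1, 1.7]
gripper_width: 77.4
gripper_force: 25.0
```

Request:
step_arm:
  plan: [0, 0, 0, 0, 0, 0, 0, 0, 0, 0, 0, 0]

```text
time_s: 13.17
ee_pos: [620.2, -112.1, 66.6]
ee_rot: [-179.8, -64.9, 49.8]
force: [-3.7, -0.3, 4.1]
gripper_width: 77.7
gripper_force: 25.0
```

```bash
python3 - <<'E'
from h import *
plan([([620,-112,84],50,25,3),([580,10,84],90,25,14),([580,193,84],90,25,12),([580,193,68],90,25,4)])
q=ik(np.array([580,193,84.]),tool(90,25))
for x in q: print(x.round(0),[e.round(0) for e in elbow_wrist(x)])
E
```

```text
3 x [0.52, -0.01, -0.25, -0.0, 0.0, -0.0] |v|0.6 |w|0.000 dq/row 0.7 ok True q [-39.  39. 113.  78.  68. -59.] [ 620. -112.   84.]
14 x [0.3, -0.6, 0.65, 0.045, 0.0, -0.021] |v|0.9 |w|0.050 dq/row 2.1 ok True q [-27.  44.  99.  54.  85. -57.] [617. -75.  84.] [607. -39.  84.] [590.  -6.  84.] [579.   9.  84.]
12 x [0.65, 0.0, 1.39, 0.0, -0.0, -0.0] |v|1.5 |w|0.000 dq/row 1.5 ok True q [-11.  41. 107.  68.  74. -57.] [579.  71.  84.] [580. 132.  84.] [580. 194.  84.]
4 x [-0.37, 0.01, 0.15, 0.0, -0.0, -0.001] |v|0.4 |w|0.001 dq/row 0.5 ok True q [-11.  42. 107.  68.  74. -59.] [580. 193.  68.]
[-11.  41. 107.  68.  74. -57.] [array([384., -61., 587.]), array([580., -99., 220.])]
```

Request:
step_arm:
  plan: [0.52, 0, -0.25, 0, 0, 0, 0.52, 0, -0.25, 0, 0, 0, 0.52, 0, -0.25, 0, 0, 0]

```text
time_s: 13.42
ee_pos: [620.7, -112.5, 83.2]
ee_rot: [-179.8, -64.8, 49.8]
force: [0.6, 0.5, -3.4]
gripper_width: 77.6
gripper_force: 25.0
```

Request:
step_arm:
  plan: [0.3, -0.6, 0.65, 0.045, 0, -0.021, 0.3, -0.6, 0.65, 0.045, 0, -0.021, 0.3, -0.6, 0.65, 0.045, 0, -0.021, 0.3, -0.6, 0.65, 0.045, 0, -0.021, 0.3, -0.6, 0.65, 0.045, 0, -0.021]

```text
time_s: 13.83
ee_pos: [616.2, -65.7, 83.4]
ee_rot: [-179.9, -64.8, 64.2]
force: [0.6, 0.2, -3.6]
gripper_width: 77.8
gripper_force: 25.0
```

Request:
step_arm:
  plan: [0.3, -0.6, 0.65, 0.045, 0, -0.021, 0.3, -0.6, 0.65, 0.045, 0, -0.021, 0.3, -0.6, 0.65, 0.045, 0, -0.021, 0.3, -0.6, 0.65, 0.045, 0, -0.021, 0.3, -0.6, 0.65, 0.045, 0, -0.021]

```text
time_s: 14.25
ee_pos: [600.3, -21.9, 83.2]
ee_rot: [-179.8, -64.8, 78.4]
force: [0.8, 0.4, -3.2]
gripper_width: 77.7
gripper_force: 25.0
```

Request:
step_arm:
  plan: [0.3, -0.6, 0.65, 0.045, 0, -0.021, 0.3, -0.6, 0.65, 0.045, 0, -0.021, 0.3, -0.6, 0.65, 0.045, 0, -0.021, 0.3, -0.6, 0.65, 0.045, 0, -0.021, 0, 0, 0, 0, 0, 0]

```text
time_s: 14.67
ee_pos: [580.3, 10.4, 83.1]
ee_rot: [-179.8, -64.9, 89.8]
force: [1.3, -0.9, -3.8]
gripper_width: 77.7
gripper_force: 25.0
```

```bash
python3 - <<'E'
from h import *
s=sensors.state();print(s["ee_pos"].round(1),s["ee_rot"].round(1),s["force"].round(1),s["gripper_width"],s["gripper_force"])
plan([([580,193,84],90,25,12),([580,193,67],90,25,4)])
p=viewer.grab_frame("scene")
for r in viewer.pinpoint("door_edge",p)[:2]: print(r["score"],np.array(r["location"]).round(1))
p=viewer.grab_frame("top");save(p,'c1.png')
for n,z in(("door_hinge",176),("button_top",201)):
    for r in viewer.pinpoint(n,p)[:1]: print(n,r["score"],onz(p,r["location"],z))
cv2.imwrite('pics/c1c.png',cv2.resize(p["img"][90:240,120:320][:,:,::-1],None,fx=4,fy=4,interpolation=cv2.INTER_CUBIC))
E
```

```text
[580.3  10.4  83.1] [-179.8  -64.9   89.8] [ 1.3 -0.9 -3.8] 77.67191279067247 24.98812672449276
12 x [0.65, -0.0, 1.37, -0.0, 0.0, -0.0] |v|1.5 |w|0.000 dq/row 1.4 ok True q [-11.  41. 107.  67.  74. -57.] [580.  71.  83.] [580. 132.  84.] [580. 192.  84.]
4 x [-0.38, -0.01, 0.19, -0.0, 0.0, -0.0] |v|0.4 |w|0.000 dq/row 0.5 ok True q [-11.  43. 107.  68.  74. -59.] [580. 193.  67.]
0.73 [193.9 149.8]
door_hinge 0.81 [574.89153376 135.20872534 176.        ]
```

View pics/c1c.png

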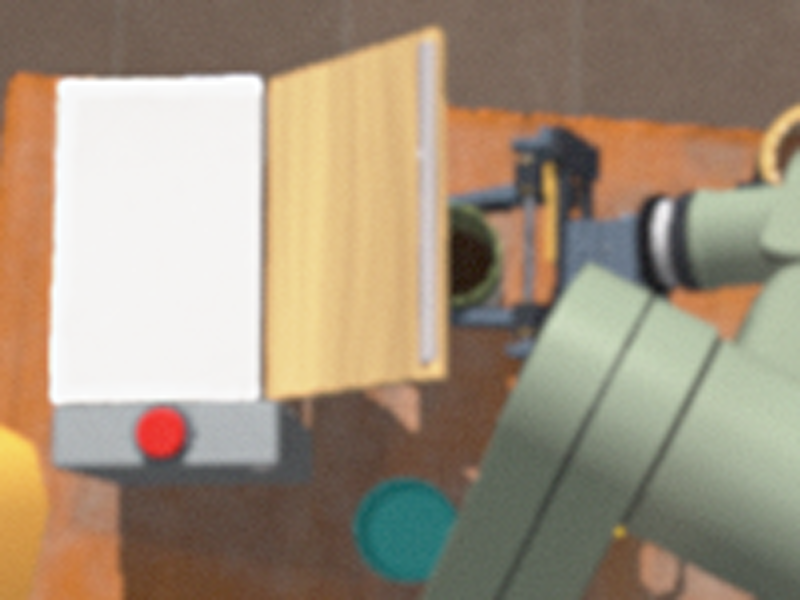

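Request:
step_arm:
  plan: [0.65, 0, 1.37, 0, 0, 0, 0.65, 0, 1.37, 0, 0, 0, 0.65, 0, 1.37, 0, 0, 0, 0.65, 0, 1.37, 0, 0, 0, 0.65, 0, 1.37, 0, 0, 0]

```text
time_s: 15.33
ee_pos: [579.7, 87.3, 83.7]
ee_rot: [-179.6, -65.0, 89.6]
force: [0.1, 0.8, -2.9]
gripper_width: 77.3
gripper_force: 25.0
```

Request:
step_arm:
  plan: [0.65, 0, 1.37, 0, 0, 0, 0.65, 0, 1.37, 0, 0, 0, 0.65, 0, 1.37, 0, 0, 0, 0.65, 0, 1.37, 0, 0, 0, 0.65, 0, 1.37, 0, 0, 0]

```text
time_s: 15.75
ee_pos: [580.2, 162.8, 84.1]
ee_rot: [-179.7, -65.0, 89.6]
force: [-0.3, 0.1, -3.2]
gripper_width: 77.7
gripper_force: 25.0
```

Request:
step_arm:
  plan: [0.65, 0, 1.37, 0, 0, 0, 0.65, 0, 1.37, 0, 0, 0, 0, 0, 0, 0, 0, 0]

```text
time_s: 16.0
ee_pos: [579.3, 194.5, 84.5]
ee_rot: [-179.6, -65.0, 89.7]
force: [-0.3, -0.2, -3.6]
gripper_width: 77.5
gripper_force: 25.0
```

Request:
step_arm:
  plan: [-0.38, 0, 0.18, 0, 0, 0, -0.38, 0, 0.18, 0, 0, 0, -0.36, 0, 0.17, 0, 0, 0, 0, 0, 0, 0, 0, 0]

```text
time_s: 16.33
ee_pos: [580.3, 190.9, 70.6]
ee_rot: [-179.5, -64.9, 89.4]
force: [-0.3, 1.0, -3.1]
gripper_width: 77.6
gripper_force: 25.0
```

Request:
step_arm:
  plan: [-0.18, 0, 0.08, 0, 0, 0, 0, 0, 0, 0, 0, 0]

```text
time_s: 16.5
ee_pos: [580.4, 191.0, 69.4]
ee_rot: [-179.6, -65.0, 89.5]
force: [0.1, 0.1, -3.5]
gripper_width: 78.0
gripper_force: 25.0
```

Request:
step_arm:
  plan: [-0.18, 0, 0.08, 0, 0, 0, -0.09, 0, 0.04, 0, 0, 0, 0, 0, 0, 0, 0, 0]

```text
time_s: 16.75
ee_pos: [580.4, 191.3, 66.8]
ee_rot: [-179.7, -65.0, 89.6]
force: [0.2, 0.1, -3.4]
gripper_width: 77.7
gripper_force: 25.0
```

Request:
step_arm:
  plan: [-0.14, 0, 0.06, 0, 0, 0, 0, 0, 0, 0, 0, 0]

```text
time_s: 16.92
ee_pos: [580.4, 191.5, 66.6]
ee_rot: [-179.8, -65.1, 89.7]
force: [-0.5, -2.2, 2.9]
gripper_width: 77.4
gripper_force: 25.0
```

Request:
step_arm:
  plan: [-0.09, 0, 0.04, 0, 0, 0, 0, 0, 0, 0, 0, 0]

```text
time_s: 17.08
ee_pos: [580.3, 191.6, 66.5]
ee_rot: [-179.9, -65.2, 89.8]
force: [-1.9, -3.2, 6.2]
gripper_width: 77.6
gripper_force: 24.9
```

Request:
step_arm:
  plan: [0, 0, 0, 0, 0, 0, 0, 0, 0, 0, 0, 0, 0, 0, 0, 0, 0, 0, 0, 0, 0, 0, 0, 0]
  hand: 9.1

```text
time_s: 17.42
ee_pos: [580.4, 191.5, 64.4]
ee_rot: [-179.7, -65.0, 89.6]
force: [-0.9, -0.4, 0.2]
gripper_width: 91.2
gripper_force: 0.0
```

Request:
step_arm:
  plan: [-0.42, 0, -0.91, 0, 0, 0, -0.63, 0, -1.36, 0, 0, 0, -0.84, 0, -1.81, 0, 0, 0, -1.06, 0, -2.27, 0, 0, 0, -1.27, 0, -2.72, 0, 0, 0]

```text
time_s: 17.83
ee_pos: [579.7, 89.8, 64.5]
ee_rot: [-179.7, -65.0, 89.6]
force: [0.1, -0.5, -0.5]
gripper_width: 90.6
gripper_force: 0.0
```

Request:
step_arm:
  plan: [-1.27, 0, -2.72, 0, 0, 0, -1.27, 0, -2.72, 0, 0, 0, -1.27, 0, -2.72, 0, 0, 0, -1.27, 0, -2.72, 0, 0, 0, -1.27, 0, -2.72, 0, 0, 0]

```text
time_s: 18.25
ee_pos: [579.3, -61.9, 64.4]
ee_rot: [-179.7, -64.9, 89.5]
force: [0.6, 0.3, -0.2]
gripper_width: 91.3
gripper_force: 0.0
```

```bash
python3 - <<'E'
from h import *
s=sensors.state();print(s["ee_pos"].round(1),s["ee_rot"].round(1),s["force"].round(1),s["gripper_width"])
plan([([540,-120,150],90,30,4),([450,-90,345],85,60,10),([436,205,345],90,90,10),([437,204,235],90,90,4)])
p=viewer.grab_frame("scene");save(p,'r1.png')
for n in("mug_body","mug"):
    for r in viewer.pinpoint(n,p)[:3]: print(n,round(r["score"],2),np.round(r["location"]),onz(p,r["location"],0).round(0))
E
```

```text
[579.3 -61.9  64.4] [-179.7  -64.9   89.5] [ 0.6  0.3 -0.2] 91.33850801918071
4 x [1.25, -0.98, -2.27, 0.001, -0.022, -0.001] |v|2.8 |w|0.022 dq/row 2.2 ok True q [-37.  39.  92.  44.  94. -53.] [ 540. -120.  150.]
10 x [1.61, -0.93, -1.16, -0.006, -0.052, 0.006] |v|2.2 |w|0.053 dq/row 3.2 ok True q [-31.  10.  91.  27.  94. -28.] [ 503. -121.  230.] [ 467. -105.  308.] [450. -90. 345.]
10 x [2.85, -0.27, 0.85, 0.002, -0.052, -0.008] |v|3.0 |w|0.053 dq/row 6.0 ok True q [24.  7. 88.  0. 85. 24.] [447.  27. 364.] [441. 146. 357.] [436. 205. 345.]
4 x [-0.02, 0.02, 2.76, 0.0, -0.001, -0.0] |v|2.8 |w|0.001 dq/row 3.8 ok True q [ 24.  10. 100.   0.  70.  24.] [437. 204. 235.]
mug_body 0.81 [259. 270.] [386.  44.   0.]
mug_body 0.7 [274. 232.] [ 416. -107.    0.]
mug 0.9 [277. 228.] [ 416. -126.    0.]
mug 0.61 [272. 269.] [358.  23.   0.]
```

View pics/r1.png

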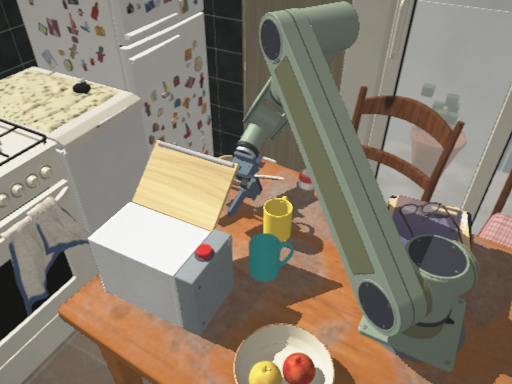

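The door is standing up at (190,170), the gripper is empty and clear, and the mug is hidden inside the cupboard. Next is the button.

Request:
step_arm:
  plan: [1.25, -0.98, -2.27, 0, -0.022, 0, 1.25, -0.98, -2.27, 0, -0.022, 0, 1.25, -0.98, -2.27, 0, -0.022, 0, 1.25, -0.98, -2.27, 0, -0.022, 0]
  hand: 0

```text
time_s: 18.73
ee_pos: [539.5, -117.0, 151.0]
ee_rot: [-179.6, -59.9, 89.5]
force: [0.1, 0.6, -0.2]
gripper_width: 67.1
gripper_force: 0.0
```

Request:
step_arm:
  plan: [1.61, -0.93, -1.16, -0.006, -0.052, 0.006, 1.61, -0.93, -1.16, -0.006, -0.052, 0.006, 1.61, -0.93, -1.16, -0.006, -0.052, 0.006, 1.61, -0.93, -1.16, -0.006, -0.052, 0.006, 1.61, -0.93, -1.16, -0.006, -0.052, 0.006]

```text
time_s: 19.15
ee_pos: [493.6, -115.2, 250.4]
ee_rot: [-179.3, -44.9, 87.0]
force: [0.3, 0.1, 0.1]
gripper_width: 33.7
gripper_force: 0.0
```

Request:
step_arm:
  plan: [1.61, -0.93, -1.16, -0.006, -0.052, 0.006, 1.61, -0.93, -1.16, -0.006, -0.052, 0.006, 1.61, -0.93, -1.16, -0.006, -0.052, 0.006, 1.61, -0.93, -1.16, -0.006, -0.052, 0.006, 1.61, -0.93, -1.16, -0.006, -0.052, 0.006]

```text
time_s: 19.57
ee_pos: [449.3, -86.2, 346.2]
ee_rot: [-179.8, -30.0, 84.9]
force: [0.7, -0.1, 0.3]
gripper_width: 1.2
gripper_force: 0.0
```

Request:
step_arm:
  plan: [2.85, -0.27, 0.85, 0.002, -0.052, -0.008, 2.85, -0.27, 0.85, 0.002, -0.052, -0.008, 2.85, -0.27, 0.85, 0.002, -0.052, -0.008, 2.85, -0.27, 0.85, 0.002, -0.052, -0.008, 2.85, -0.27, 0.85, 0.002, -0.052, -0.008]

```text
time_s: 19.98
ee_pos: [446.2, 62.0, 365.3]
ee_rot: [179.7, -15.1, 87.5]
force: [-0.2, 0.2, -0.5]
gripper_width: 0.1
gripper_force: 0.0
```

Request:
step_arm:
  plan: [2.85, -0.27, 0.85, 0.002, -0.052, -0.008, 2.85, -0.27, 0.85, 0.002, -0.052, -0.008, 2.85, -0.27, 0.85, 0.002, -0.052, -0.008, 2.85, -0.27, 0.85, 0.002, -0.052, -0.008, 2.85, -0.27, 0.85, 0.002, -0.052, -0.008]

```text
time_s: 20.4
ee_pos: [436.9, 209.5, 345.9]
ee_rot: [180.0, -0.2, 89.8]
force: [1.4, 0.2, 0.1]
gripper_width: 0.2
gripper_force: 0.0
```

Request:
step_arm:
  plan: [0, 0, 0, 0, 0, 0]

```text
time_s: 20.48
ee_pos: [435.8, 214.0, 343.6]
ee_rot: [-179.7, -0.3, 90.3]
force: [-0.5, -0.6, -0.6]
gripper_width: 0.4
gripper_force: 0.0
```

```bash
python3 - <<'E'
from h import *
plan([([437,204,235],90,90,4),([437,204,204],90,90,4)])
E
```

```text
4 x [-0.26, 0.04, 2.71, -0.001, -0.001, 0.001] |v|2.7 |w|0.002 dq/row 3.8 ok True q [ 24.  10. 100.   0.  70.  24.] [437. 204. 235.]
4 x [-0.0, 0.0, 0.78, -0.0, -0.0, 0.0] |v|0.8 |w|0.000 dq/row 1.1 ok True q [ 24.  11. 103.   0.  66.  24.] [437. 204. 204.]
```

Request:
step_arm:
  plan: [-0.2, 0.04, 2.71, 0, 0, 0, -0.2, 0.04, 2.71, 0, 0, 0, -0.2, 0.04, 2.71, 0, 0, 0, -0.2, 0.04, 2.71, 0, 0, 0, 0, 0, 0, 0, 0, 0]

```text
time_s: 20.9
ee_pos: [435.7, 198.6, 232.1]
ee_rot: [-179.3, -0.0, 89.7]
force: [-1.5, -0.4, -0.6]
gripper_width: 0.4
gripper_force: 0.0
```

Request:
step_arm:
  plan: [0, 0, 1.2, 0, 0, 0, 0, 0, 0.8, 0, 0, 0, 0, 0, 0.5, 0, 0, 0, 0, 0, 0.5, 0, 0, 0, 0, 0, 0, 0, 0, 0]

```text
time_s: 21.32
ee_pos: [439.5, 200.5, 207.6]
ee_rot: [-180.0, -0.3, 89.7]
force: [-1.6, -1.6, 4.1]
gripper_width: 0.7
gripper_force: 2.2
```

Request:
step_arm:
  plan: [0, 0, 0.2, 0, 0, 0, 0, 0, 0, 0, 0, 0]

```text
time_s: 21.48
ee_pos: [439.8, 200.6, 206.0]
ee_rot: [180.0, -0.3, 89.7]
force: [-2.1, -0.9, 4.1]
gripper_width: 0.3
gripper_force: 2.4
```

Request:
step_arm:
  plan: [0, 0, -1, 0, 0, 0, 0, 0, -3.5, 0, 0, 0, 0, 0, -3.5, 0, 0, 0, 0, 0, -3, 0, 0, 0, 0, 0, -3, 0, 0, 0]

```text
time_s: 21.9
ee_pos: [439.9, 200.2, 347.9]
ee_rot: [179.9, -0.4, 89.7]
force: [0.4, -0.5, 0.3]
gripper_width: 0.4
gripper_force: 0.0
```

```bash
python3 - <<'E'
from h import *
s=sensors.state();print(s["ee_pos"].round(1),s["ee_rot"].round(1),s["time_s"])
for i in range(2):
    p=viewer.grab_frame("scene")
    for r in viewer.pinpoint("door_edge",p)[:2]: print(r["score"],np.array(r["location"]).round(1))
plan([([470,-60,370],90,65,12),([540,-30,290],90,45,6)])
E
```

```text
[439.9 200.2 347.9] [179.9  -0.4  89.7] 21.9
0.75 [207.  169.8]
0.15 [325.6 198. ]
0.55 [206.2 167. ]
12 x [-2.1, 0.26, -0.64, 0.0, 0.036, -0.0] |v|2.2 |w|0.036 dq/row 4.3 ok True q [-24.   9.  86.  23.  95. -24.] [450. 115. 367.] [460.  27. 375.] [470. -60. 370.]
6 x [-0.31, 1.16, 1.4, 0.001, 0.058, -0.0] |v|1.8 |w|0.058 dq/row 2.8 ok True q [-27.  22.  89.  39.  93. -33.] [517. -43. 316.] [540. -30. 290.]
```

```bash
cat >> h.py <<'E'
HY,HZ,X=132,176,560
def ctip(th,gap):
    u=np.array([-np.sin(th),-np.cos(th)]); n=np.array([-np.cos(th),np.sin(th)])
    d=136+12*np.clip((0.6-th)/0.6,0,1)
    t=np.array([HY,HZ])+d*u+(6+gap+16*abs(np.array([.7071,.7071])@n))*n
    return np.r_[X,t+np.array([-9.9,9.9])]
E
python3 - <<'E'
from h import *
p=viewer.grab_frame("scene")
for r in viewer.pinpoint("door_edge",p)[:1]: print(r["score"],np.array(r["location"]).round(1))
print(ctip(1.8,40),ctip(0,0))
plan([([470,-60,370],90,65,12),(ctip(1.8,40),90,45,8)])
plan([(ctip(t,-2),90,45,1) for t in np.arange(1.68,0,-.24)],start=(ctip(1.8,40),90,45))
E
```

```text
0.91 [203.1 169.8]
[560.           3.19528519 274.82930855] [560.     104.7864  37.9   ]
12 x [-2.09, 0.26, -0.65, -0.0, 0.036, -0.0] |v|2.2 |w|0.036 dq/row 4.2 ok True q [-24.   9.  86.  23.  95. -24.] [449. 115. 365.] [459.  28. 374.] [469. -60. 370.]
8 x [-0.01, 1.13, 1.43, 0.0, 0.044, -0.001] |v|1.8 |w|0.044 dq/row 2.3 ok True q [-23.  23.  90.  41.  89. -32.] [515. -33. 320.] [560.   3. 275.]
1 x [-5.11, 0.0, 3.06, 0.0, 0.0, 0.0] |v|6.0 |w|0.000 dq/row 60.3 ok True q [-24.  26.  94.  40.  84. -37.] [560. -11. 217.]
1 x [-2.72, 0.0, 2.27, 0.0, 0.0, 0.0] |v|3.5 |w|0.000 dq/row 3.1 ok True q [-24.  28.  96.  41.  81. -40.] [560. -14. 182.]
1 x [-2.08, 0.0, 2.93, 0.0, 0.0, 0.0] |v|3.6 |w|0.000 dq/row 3.7 ok True q [-24.  30.  98.  41.  78. -43.] [560.  -8. 146.]
1 x [-1.25, 0.0, 3.41, 0.0, 0.0, 0.0] |v|3.6 |w|0.000 dq/row 3.9 ok True q [-23.  32. 101.  43.  74. -45.] [560.   7. 113.]
1 x [-0.32, 0.0, 3.41, 0.0, 0.0, 0.0] |v|3.4 |w|0.000 dq/row 3.7 ok True q [-21.  33. 103.  45.  70. -47.] [560.  29.  87.]
1 x [0.14, 0.0, 2.94, 0.0, 0.0, 0.0] |v|2.9 |w|0.000 dq/row 3.0 ok True q [-19.  35. 105.  47.  67. -48.] [560.  50.  67.]
1 x [0.58, 0.0, 3.05, 0.0, 0.0, 0.0] |v|3.1 |w|0.000 dq/row 2.9 ok True q [-16.  36. 107.  49.  64. -49.] [560.  76.  50.]
```

Request:
step_arm:
  plan: [-2.09, 0.26, -0.65, 0, 0.036, 0, -2.09, 0.26, -0.65, 0, 0.036, 0, -2.09, 0.26, -0.65, 0, 0.036, 0, -2.09, 0.26, -0.65, 0, 0.036, 0, -2.09, 0.26, -0.65, 0, 0.036, 0]

```text
time_s: 22.62
ee_pos: [451.9, 92.6, 368.6]
ee_rot: [-179.9, -10.7, 89.7]
force: [-0.6, -1.2, 0.7]
gripper_width: 0.6
gripper_force: 0.0
```

Request:
step_arm:
  plan: [-2.09, 0.26, -0.65, 0, 0.036, 0, -2.09, 0.26, -0.65, 0, 0.036, 0, -2.09, 0.26, -0.65, 0, 0.036, 0, -2.09, 0.26, -0.65, 0, 0.036, 0, -2.09, 0.26, -0.65, 0, 0.036, 0]

```text
time_s: 23.03
ee_pos: [464.4, -16.9, 373.4]
ee_rot: [-179.9, -21.1, 89.7]
force: [0.7, 0.1, -0.8]
gripper_width: 0.6
gripper_force: 0.0
```

Request:
step_arm:
  plan: [-2.09, 0.26, -0.65, 0, 0.036, 0, -2.09, 0.26, -0.65, 0, 0.036, 0, 0, 1.13, 1.43, 0, 0.044, 0, 0, 1.13, 1.43, 0, 0.044, 0, 0, 1.13, 1.43, 0, 0.044, 0]

```text
time_s: 23.45
ee_pos: [503.9, -40.3, 331.0]
ee_rot: [-179.8, -32.8, 89.5]
force: [0.4, 1.2, 0.6]
gripper_width: 0.5
gripper_force: 0.0
```

Request:
step_arm:
  plan: [0, 1.13, 1.43, 0, 0.044, 0, 0, 1.13, 1.43, 0, 0.044, 0, 0, 1.13, 1.43, 0, 0.044, 0, 0, 1.13, 1.43, 0, 0.044, 0, 0, 1.13, 1.43, 0, 0.044, 0]

```text
time_s: 23.87
ee_pos: [560.4, 3.9, 274.3]
ee_rot: [-179.7, -45.4, 89.5]
force: [0.4, -0.9, -0.3]
gripper_width: 0.5
gripper_force: 0.0
```

Request:
step_arm:
  plan: [0, 0, 0, 0, 0, 0]

```text
time_s: 23.95
ee_pos: [560.1, 4.1, 271.4]
ee_rot: [-179.2, -45.4, 89.2]
force: [-0.1, -0.3, -0.4]
gripper_width: 0.4
gripper_force: 0.0
```

```bash
python3 - <<'E'
from h import *
s=sensors.state();print(s["ee_pos"].round(1),s["ee_rot"].round(1),s["time_s"])
p=viewer.grab_frame("scene")
for r in viewer.pinpoint("door_edge",p)[:1]: print(r["score"],np.array(r["location"]).round(1))
for t in(1.6,1.7,1.8,1.9): print(t,np.round(proj(p,[580,132-168*np.sin(t),176-168*np.cos(t)])))
plan([(ctip(1.68,-2),90,45,6)]+[(ctip(t,-2),90,45,4) for t in np.arange(1.44,0,-.24)])
E
```

```text
[560.1   4.1 271.4] [-179.2  -45.4   89.2] 23.95
0.56 [208.6 171.9]
1.6 [209. 178.]
1.7 [208. 173.]
1.8 [207. 168.]
1.9 [206. 164.]
6 x [-0.86, 0.01, 0.51, -0.0, -0.001, -0.001] |v|1.0 |w|0.001 dq/row 0.9 ok True q [-24.  26.  94.  40.  84. -37.] [560.  -6. 236.] [560. -11. 217.]
4 x [-0.68, -0.01, 0.56, -0.0, 0.0, 0.0] |v|0.9 |w|0.000 dq/row 0.8 ok True q [-24.  28.  96.  41.  81. -40.] [560. -15. 182.]
4 x [-0.51, 0.0, 0.74, -0.0, 0.0, 0.0] |v|0.9 |w|0.000 dq/row 0.9 ok True q [-24.  30.  98.  41.  78. -43.] [560.  -8. 146.]
4 x [-0.31, 0.0, 0.85, -0.0, 0.0, 0.0] |v|0.9 |w|0.000 dq/row 1.0 ok True q [-23.  32. 101.  43.  74. -45.] [560.   7. 114.]
4 x [-0.08, 0.0, 0.85, -0.0, 0.0, 0.0] |v|0.9 |w|0.000 dq/row 0.9 ok True q [-21.  33. 103.  45.  70. -47.] [560.  29.  87.]
4 x [0.03, 0.0, 0.74, -0.0, 0.0, 0.0] |v|0.7 |w|0.000 dq/row 0.8 ok True q [-19.  34. 105.  47.  67. -48.] [560.  50.  67.]
4 x [0.15, 0.0, 0.76, -0.0, 0.0, 0.0] |v|0.8 |w|0.000 dq/row 0.7 ok True q [-16.  35. 107.  49.  64. -49.] [560.  76.  50.]
```

Request:
step_arm:
  plan: [-0.86, 0, 0.51, 0, 0, 0, -0.86, 0, 0.51, 0, 0, 0, -0.86, 0, 0.51, 0, 0, 0, -0.86, 0, 0.51, 0, 0, 0, -0.86, 0, 0.51, 0, 0, 0]

```text
time_s: 24.47
ee_pos: [560.1, -9.1, 227.0]
ee_rot: [-180.0, -45.2, 89.7]
force: [-0.5, -0.5, -0.5]
gripper_width: 0.6
gripper_force: 0.0
```

Request:
step_arm:
  plan: [-0.86, 0, 0.51, 0, 0, 0, -0.68, 0, 0.56, 0, 0, 0, -0.68, 0, 0.56, 0, 0, 0, -0.68, 0, 0.56, 0, 0, 0, -0.68, 0, 0.56, 0, 0, 0]

```text
time_s: 24.88
ee_pos: [560.4, -14.2, 182.4]
ee_rot: [-180.0, -45.2, 89.7]
force: [-0.3, 0.2, 0.9]
gripper_width: 0.6
gripper_force: 0.6
```

Request:
step_arm:
  plan: [-0.51, 0, 0.74, 0, 0, 0, -0.51, 0, 0.74, 0, 0, 0, -0.51, 0, 0.74, 0, 0, 0, -0.51, 0, 0.74, 0, 0, 0]

```text
time_s: 25.22
ee_pos: [560.3, -7.3, 147.2]
ee_rot: [-180.0, -45.3, 89.7]
force: [0.1, 0.2, 2.7]
gripper_width: 0.9
gripper_force: 0.9
```

```bash
python3 - <<'E'
from h import *
s=sensors.state();print(s["ee_pos"].round(1),s["ee_rot"].round(1),s["time_s"])
p=viewer.grab_frame("scene");save(p,'k1.png')
for r in viewer.pinpoint("door_edge",p)[:1]: print(r["score"],np.array(r["location"]).round(1))
for t in(.8,1,1.2,1.4,1.6): print(t,np.round(proj(p,[580,132-168*np.sin(t),176-168*np.cos(t)])))
plan([(ctip(t,-2),90,45,4) for t in np.arange(.96,0,-.24)])
E
```

```text
[560.3  -7.3 147.2] [-180.   -45.3   89.7] 25.2167
0.6 [205.8 196.7]
0.8 [202. 222.]
1 [206. 211.]
1.2 [208. 199.]
1.4 [209. 188.]
1.6 [209. 178.]
4 x [-0.33, 0.01, 0.83, 0.0, -0.001, -0.001] |v|0.9 |w|0.001 dq/row 1.0 ok True q [-23.  32. 101.  43.  74. -45.] [560.   7. 113.]
4 x [-0.09, -0.01, 0.85, 0.0, -0.0, -0.0] |v|0.9 |w|0.000 dq/row 0.9 ok True q [-21.  33. 103.  45.  70. -47.] [560.  29.  87.]
4 x [0.04, 0.0, 0.73, 0.0, -0.0, -0.0] |v|0.7 |w|0.000 dq/row 0.8 ok True q [-19.  34. 105.  47.  67. -48.] [560.  50.  67.]
4 x [0.15, 0.0, 0.77, 0.0, -0.0, -0.0] |v|0.8 |w|0.000 dq/row 0.7 ok True q [-16.  36. 107.  49.  64. -49.] [560.  76.  50.]
```

Tracking well: the door is at about 1.2 rad. I'll carry on along the arc.

Request:
step_arm:
  plan: [-0.33, 0, 0.83, 0, 0, 0, -0.33, 0, 0.83, 0, 0, 0, -0.33, 0, 0.83, 0, 0, 0, -0.33, 0, 0.83, 0, 0, 0]

```text
time_s: 25.65
ee_pos: [560.5, 7.4, 114.8]
ee_rot: [-180.0, -45.3, 89.7]
force: [-0.3, 2.3, 5.4]
gripper_width: 0.3
gripper_force: 2.9
```

Request:
step_arm:
  plan: [-0.09, 0, 0.85, 0, 0, 0, -0.09, 0, 0.85, 0, 0, 0, -0.09, 0, 0.85, 0, 0, 0, -0.09, 0, 0.85, 0, 0, 0]

```text
time_s: 25.98
ee_pos: [560.2, 28.9, 88.1]
ee_rot: [-179.9, -45.3, 89.7]
force: [-2.1, -1.0, 6.2]
gripper_width: 0.4
gripper_force: 2.4
```

Request:
step_arm:
  plan: [0.04, 0, 0.73, 0, 0, 0, 0.04, 0, 0.73, 0, 0, 0, 0.04, 0, 0.73, 0, 0, 0, 0.04, 0, 0.73, 0, 0, 0]

```text
time_s: 26.32
ee_pos: [560.7, 50.4, 68.9]
ee_rot: [180.0, -45.2, 89.7]
force: [-0.9, -3.6, 6.1]
gripper_width: 0.8
gripper_force: 2.9
```

```bash
python3 - <<'E'
from h import *
s=sensors.state();print(s["ee_pos"].round(1),s["ee_rot"].round(1),s["force"].round(1))
p=viewer.grab_frame("top")
for r in viewer.pinpoint("door_edge",p)[:1]: print(r["score"],np.array(r["location"]).round(1),onz(p,r["location"],25))
plan([(ctip(.24,-2),90,45,4),(ctip(.1,-2),90,45,4),(ctip(0.,0),90,45,4),(ctip(0.,-8),90,45,4)])
E
```

```text
[560.7  50.4  68.9] [180.  -45.2  89.7] [-0.9 -3.6  6.1]
0.71 [219.2 157.2] [584.96746388  58.82891271  25.        ]
4 x [0.12, -0.02, 0.78, 0.001, -0.001, -0.001] |v|0.8 |w|0.002 dq/row 0.8 ok True q [-16.  36. 107.  49.  64. -49.] [560.  76.  50.]
4 x [0.17, 0.0, 0.45, -0.0, 0.0, 0.0] |v|0.5 |w|0.000 dq/row 0.4 ok True q [-15.  36. 107.  50.  63. -49.] [560.  94.  42.]
4 x [0.13, 0.0, 0.27, -0.0, 0.0, 0.0] |v|0.3 |w|0.000 dq/row 0.3 ok True q [-13.  36. 108.  51.  62. -50.] [560. 105.  38.]
4 x [0.14, 0.0, 0.14, -0.0, 0.0, 0.0] |v|0.2 |w|0.000 dq/row 0.2 ok True q [-13.  36. 108.  52.  61. -49.] [560. 113.  38.]
```

Request:
step_arm:
  plan: [0.12, 0, 0.78, 0, 0, 0, 0.12, 0, 0.78, 0, 0, 0, 0.12, 0, 0.78, 0, 0, 0, 0.12, 0, 0.78, 0, 0, 0]

```text
time_s: 26.75
ee_pos: [561.6, 74.9, 50.7]
ee_rot: [179.8, -45.1, 89.8]
force: [-1.0, -4.6, 6.5]
gripper_width: 0.2
gripper_force: 3.4
```

Request:
step_arm:
  plan: [0.17, 0, 0.45, 0, 0, 0, 0.17, 0, 0.45, 0, 0, 0, 0.17, 0, 0.45, 0, 0, 0, 0.17, 0, 0.45, 0, 0, 0]

```text
time_s: 27.08
ee_pos: [561.9, 91.7, 43.2]
ee_rot: [179.8, -45.1, 89.9]
force: [-1.8, -11.2, 9.4]
gripper_width: 0.6
gripper_force: 6.0
```

Request:
step_arm:
  plan: [0.13, 0, 0.27, 0, 0, 0, 0.13, 0, 0.27, 0, 0, 0, 0.13, 0, 0.27, 0, 0, 0, 0.13, 0, 0.27, 0, 0, 0]

```text
time_s: 27.42
ee_pos: [562.1, 103.0, 38.8]
ee_rot: [179.8, -45.1, 89.8]
force: [-0.8, -7.8, 5.4]
gripper_width: 0.4
gripper_force: 3.7
```

Request:
step_arm:
  plan: [0.14, 0, 0.14, 0, 0, 0, 0.14, 0, 0.14, 0, 0, 0, 0, 0, 0, 0, 0, 0]

```text
time_s: 27.67
ee_pos: [562.0, 107.0, 38.4]
ee_rot: [179.8, -45.0, 89.8]
force: [0.6, -7.7, 4.2]
gripper_width: 0.5
gripper_force: 3.6
```

Request:
step_arm:
  plan: [0.14, 0, 0.14, 0, 0, 0, 0.14, 0, 0.14, 0, 0, 0, 0, 0, 0, 0, 0, 0]

```text
time_s: 27.92
ee_pos: [562.1, 109.9, 38.1]
ee_rot: [179.7, -44.9, 89.9]
force: [-1.1, -12.3, 5.2]
gripper_width: 0.3
gripper_force: 6.1
```

```bash
python3 - <<'E'
from h import *
s=sensors.state();print(s["ee_pos"].round(1),s["force"].round(1))
p=viewer.grab_frame("top")
for r in viewer.pinpoint("door_edge",p)[:1]: print(r["score"],np.array(r["location"]).round(1),onz(p,r["location"],8))
E
```

```text
[562.1 109.9  38.1] [ -1.1 -12.3   5.2]
0.75 [194.8 158.5] [583.19330236 140.50776463   8.        ]
```

Request:
step_arm:
  plan: [0.14, 0, 0.14, 0, 0, 0, 0.14, 0, 0.14, 0, 0, 0, 0, 0, 0, 0, 0, 0]

```text
time_s: 28.27
ee_pos: [562.2, 112.5, 38.0]
ee_rot: [179.7, -44.8, 89.9]
force: [-3.1, -19.2, 7.4]
gripper_width: -0.0
gripper_force: 9.6
```

Request:
step_arm:
  plan: [0.14, 0, 0.14, 0, 0, 0, 0.14, 0, 0.14, 0, 0, 0, 0, 0, 0, 0, 0, 0]

```text
time_s: 28.52
ee_pos: [562.2, 115.1, 38.0]
ee_rot: [179.6, -44.6, 90.0]
force: [-5.3, -26.9, 11.9]
gripper_width: 0.1
gripper_force: 13.1
```

Request:
step_arm:
  plan: [0.1, 0, 0.1, 0, 0, 0, 0, 0, 0, 0, 0, 0]

```text
time_s: 28.68
ee_pos: [562.2, 115.9, 38.0]
ee_rot: [179.6, -44.6, 90.0]
force: [-5.3, -29.1, 13.7]
gripper_width: 0.4
gripper_force: 14.3
```

Request:
step_arm:
  plan: [-0.3, 0, -0.3, 0, 0, 0, -0.3, 0, -0.3, 0, 0, 0, -0.3, 0, -0.3, 0, 0, 0, -0.5, 0, -1, 0, 0, 0, -0.5, 0, -1, 0, 0, 0]

```text
time_s: 29.1
ee_pos: [560.5, 87.0, 45.4]
ee_rot: [-179.9, -45.2, 89.7]
force: [0.3, -1.0, 0.5]
gripper_width: 0.4
gripper_force: 0.0
```

```bash
python3 - <<'E'
from h import *
s=sensors.state();print(s["ee_pos"].round(1),s["force"].round(1))
for c in("top","scene"):
    p=viewer.grab_frame(c)
    for r in viewer.pinpoint("door_edge",p)[:2]: print(c,r["score"],np.array(r["location"]).round(1),onz(p,r["location"],8))
E
```

```text
[560.5  87.   45.4] [ 0.3 -1.   0.5]
top 0.91 [200.1 159.3] [580.70433995 122.99780651   8.        ]
```

Request:
step_arm:
  plan: [-1.5, 0, -2.5, 0, 0, 0, -1.5, 0, -3, 0, 0, 0, -1.5, 0, -3.5, 0, 0, 0, -1, 0, -4, 0, 0, 0, 0, 0, -4, 0, 0, 0]

```text
time_s: 29.72
ee_pos: [559.0, -73.0, 125.5]
ee_rot: [-179.6, -45.3, 89.5]
force: [1.0, 0.3, -0.4]
gripper_width: 0.6
gripper_force: 0.0
```

Request:
step_arm:
  plan: [0, 0, -4, 0, 0, 0, 0, 0, -4, 0, 0, 0, 0, 0, -4, 0, 0, 0, 0, 0, 0, 0, 0, 0, 0, 0, 0, 0, 0, 0]

```text
time_s: 30.13
ee_pos: [560.2, -157.8, 211.7]
ee_rot: [179.8, -45.1, 89.8]
force: [0.5, 0.8, -0.5]
gripper_width: 0.5
gripper_force: 0.0
```

```bash
python3 - <<'E'
from h import *
s=sensors.state();print(s["ee_pos"].round(1),s["force"].round(1))
P=[]
for c in("top","scene"):
    p=viewer.grab_frame(c);P.append(p["img"])
    for r in viewer.pinpoint("door_edge",p)[:2]: print(c,r["score"],np.array(r["location"]).round(1),onz(p,r["location"],8))
cv2.imwrite('pics/fin.png',np.hstack([cv2.resize(P[0][80:330,110:380][:,:,::-1],(420,389)),cv2.resize(P[1][110:360,70:380],(380,389))[:,:,::-1]]))
E
```

```text
[ 560.2 -157.8  211.7] [ 0.5  0.8 -0.5]
top 0.7 [197.2 161.6] [572.93324985 132.33181267   8.        ]
```

View pics/fin.png

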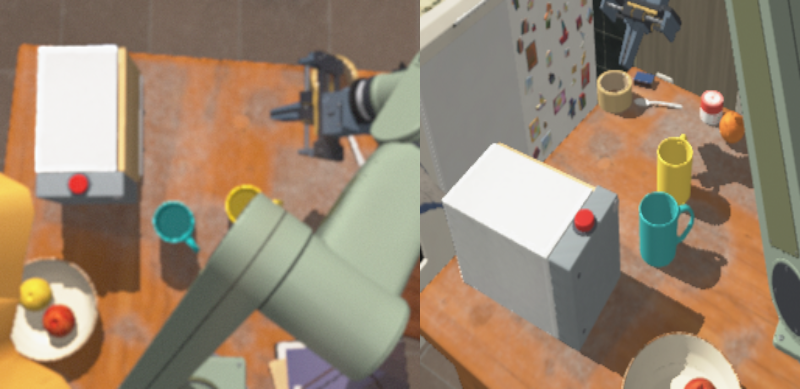

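The pictures show the door shut, with its edge at (197,162) in the top view, the same as at the start. The arm is clear, the mug is inside, and the cream pot and orange in view have not moved. Handing in.

```bash
python3 -c "
from h import *;print(env.job_done())"
```

```text
the job is handed in; nothing more can be done
None
```

The green and white mug was set down upright inside the cupboard, the door is closed and stayed shut after I backed the arm away, and the job is handed in at about 30 s; with the door shut I couldn't see the mug again, and I never moved near the bystanders but didn't re-check the salt shaker.

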